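Change the heel copier's former and sort the rest by keyway

TASK

Change the heel copier over to the red former: swing its sprung follower arm back by the drop pin and lock it with the pin, take the old former off the keyed spindle and set the red one fully home in its place, then lift the pin out of its hole and let the arm back until its roller rests on the red former, leaving the pin standing in the arm. Put all the aluminium formers, the old one too, away on the sorting stand, boss up and fully home over the key with the straight edge facing the stop plate: seen with the straight edge pointing away from you, those with the keyway on the left go on the left arbor and those with it on the right on the right arbor, one on top of the other if there are two. Leave the other things on the benches alone.

Things in the scene. Friction and masses are not known exactly. Their poses are not given: they have to be found in the camera images.
- red_former: the red former, for the copier: D-shaped heel plate, radius 36 mm, 10 mm thick, one edge cut straight 24 mm from the centre; on it a square boss 40x40 mm, 16 mm high. Origin: bore axis, underside; z up, x to the straight edge; grip the boss along y. Bore 21 mm, right through, with a keyway 9 mm wide reaching 16 mm from the axis on the +y side (left-foot). Always there; about 0.16 kg
- left_former_1: the old former, on the copier's spindle at the start: bare aluminium former, same shape, size and axes as the red one (26 mm high in all); keyway on the +y side (to the left when the straight edge points away from you): left-foot
- left_former_2: bare aluminium former, same shape, size and axes as the red one (26 mm high in all); keyway on the +y side (to the left when the straight edge points away from you): left-foot. May be absent
- right_former_1: bare aluminium former, same shape, size and axes as the red one (26 mm high in all); keyway on the -y side (to the right when the straight edge points away from you): right-foot. May be absent
- right_former_2: bare aluminium former, same shape, size and axes as the red one (26 mm high in all); keyway on the -y side (to the right when the straight edge points away from you): right-foot. May be absent
- copier: heel copier, fixed on the right-hand table: grey-green base 190x195x14 mm, motor to the right of an upright keyed spindle, red follower arm on a pivot 100 mm to the left of the spindle. Origin: spindle axis, table height; x away from the robot, y left
- spindle_seat (a point): seat at the foot of the copier's spindle, 54 mm above the table. Spindle 18 mm thick, 42 mm high above the seat (top 7 mm coned); key 6 mm wide, reaching 14 mm from the axis on the copier's -y side (right), ending 10 mm below the tip. The red former is home with its underside on this seat, its +y along the copier's -y, so its straight edge faces the robot and its round back the roller
- follower_arm (a joint): angle of the red arm about its upright pivot, rad: 0 = at its stop, sprung that way (0.36 N m at 0, 0.76 N m at 0.5), growing as it swings away from the robot (anticlockwise from above), at most 0.62. Its roller (20 mm across, 100 mm from the pivot) is in the former's way below 0.13; about 0.10 when resting on a former, 0.50 with the eye over the locking hole
- pivot (a point): the arm's pivot axis, 48 mm above the table
- pin_eye (a point): centre of the top of the upright eye at the arm's free end, 61 mm above the table, 165 mm from the pivot; the eye is 25 mm across and 26 mm high with a 12 mm hole in which the drop pin stands
- drop_pin: drop pin: shank 10 mm thick, 43 mm long, under a black head 25 mm across and 28 mm high (grip from above; fingers before and behind it in the direction of swing keep it upright). Origin: centre of the foot; z up. Stands in the arm's eye, its foot on the sector plate 32 mm above the table. Pulled sideways it takes the arm along; over the locking hole it goes 14 mm down till the head meets the eye: arm locked
- lock_hole (a point): mouth of the locking hole in the sector plate, 32 mm above the table: 12.5 mm across, 16 mm deep, chamfered
- stand: wooden sorting stand, fixed on the left-hand bench, 120x270x16 mm, two keyed steel arbors 136 mm apart. Origin: middle of the underside; x away from the robot, y left
- left_seat (a point): seat of the left arbor, 20 mm above the bench. Arbor 18 mm thick, 64 mm high (top 7 mm coned); key 6 mm wide reaching 14 mm from the axis on the stand's +y side, ending 10 mm below the tip. A stop plate 46 mm wide and 54 mm high stands 27 mm behind the axis (+x); straight edges must face it, so only left-foot formers go down. Takes two, one on the other (26 mm higher)
- right_seat (a point): the same for the right arbor, whose key is on the stand's -y side: only right-foot formers go down there
- thinner_bottle: bystander: white squeeze bottle of thinner, 53x53x140 mm, standing; origin under its middle. Leave it alone
- hammer: bystander: hammer, 248 mm long, wooden handle; origin under its middle. Leave it alone
- rub_block: bystander: tan rubber block, 45x70x32 mm; origin under its middle. Leave it alone
- wooden_rule: bystander: wooden rule, 210x26 mm, 9 mm thick; origin under its middle. Leave it alone
Mind the look-alikes: they are no part of the job. What is shaped like the left_former_2 but yellow is not meant.

How it is judged:
On the way, in this order (a step that is already met when the one before it is completed fails the run):
1. the follower arm is swung back and locked by the drop pin (value of joint follower_arm above 0.45 rad and z of drop_pin in the frame of lock_hole below -0.009 m and horizontal distance between drop_pin and lock_hole below 0.006 m), for 0.3 s.
2. the red former is fully home on the spindle while the arm is still locked back (z of red_former in the frame of spindle_seat between -0.003 and 0.004 m and horizontal distance between red_former and spindle_seat below 0.004 m and angle between red_former's own z axis and vertical below 0.06 rad and value of joint follower_arm above 0.45 rad), for 0.2 s.
At the end, for the whole second after the job is handed in: red former home on the spindle (within 4 mm, level), the unlocked arm at 0.05 to 0.17 rad (roller on it), pin standing in the arm's eye; every aluminium former present home on the arbor of its hand, on the seat or on the other former (height within 4 mm, centred within 4-5 mm, level); all at rest (z of red_former in the frame of spindle_seat between -0.003 and 0.004 m and horizontal distance between red_former and spindle_seat below 0.004 m and angle between red_former's own z axis and vertical below 0.06 rad and value of joint follower_arm between 0.05 and 0.17 rad and horizontal distance between drop_pin and pin_eye below 0.012 m and z of drop_pin in the frame of pin_eye between -0.045 and -0.02 m and velocity of joint follower_arm below 0.05 rad/s and ((z of left_former_1 in the frame of left_seat between -0.003 and 0.004 m and horizontal distance between left_former_1 and left_seat below 0.004 m and angle between left_former_1's own z axis and vertical below 0.06 rad) or (z of left_former_1 in the frame of left_seat between 0.023 and 0.03 m and horizontal distance between left_former_1 and left_seat below 0.005 m and angle between left_former_1's own z axis and vertical below 0.06 rad)) and ((z of left_former_2 in the frame of left_seat between -0.003 and 0.004 m and horizontal distance between left_former_2 and left_seat below 0.004 m and angle between left_former_2's own z axis and vertical below 0.06 rad) or (z of left_former_2 in the frame of left_seat between 0.023 and 0.03 m and horizontal distance between left_former_2 and left_seat below 0.005 m and angle between left_former_2's own z axis and vertical below 0.06 rad)) and ((z of right_former_1 in the frame of right_seat between -0.003 and 0.004 m and horizontal distance between right_former_1 and right_seat below 0.004 m and angle between right_former_1's own z axis and vertical below 0.06 rad) or (z of right_former_1 in the frame of right_seat between 0.023 and 0.03 m and horizontal distance between right_former_1 and right_seat below 0.005 m and angle between right_former_1's own z axis and vertical below 0.06 rad)) and ((z of right_former_2 in the frame of right_seat between -0.003 and 0.004 m and horizontal distance between right_former_2 and right_seat below 0.004 m and angle between right_former_2's own z axis and vertical below 0.06 rad) or (z of right_former_2 in the frame of right_seat between 0.023 and 0.03 m and horizontal distance between right_former_2 and right_seat below 0.005 m and angle between right_former_2's own z axis and vertical below 0.06 rad)) and linear speed of each of red_former, left_former_1, left_former_2, right_former_1, right_former_2 below 0.03 m/s); the robot touches nothing.
It fails at once if a bystander is pushed more than 4 cm (distance of any of thinner_bottle, hammer, rub_block, wooden_rule from where it was at the start of the episode above 0.04 m).
It fails at once if the thinner bottle is tipped over (angle between thinner_bottle's own z axis and vertical above 0.7 rad).
Of left_former_2, right_former_1, right_former_2 only 2 to 3 are there at a start; the rules pass over those that are not, and their reading is None.
At some moment in a run one of red_former, left_former_2, right_former_1, right_former_2 may be knocked a few centimetres aside while the robot is not near it.
Once in a run the grip may slacken for a moment while it holds something.
It also fails if it takes over 210 s, if anything falls off the work surface, if the arm or the gripper's body presses on something with over 40 N, if the wrist force passes 120 N, or if a joint passes its speed limit or range.

ROBOT

A 6-joint arm with a two-finger parallel gripper is mounted at the origin on a cart in front of the work surface, level with it; the furniture and walls round the work are solid. World frame = base frame: x ahead of the robot, y to its left, z up, the work surface at z = 0. Lengths are in m, angles in rad, forces in N, time in s.
With the tool pointing down it reaches from about 0.325 to 0.85 m from the base axis. Payload 15.5 kg.
Tool frame: the origin (TCP) lies on the centre line of the jaws, within the pads' length; the fingertips stand 11 mm ahead of it and the grasp point (between the pads) lies 8 mm behind it; z points along the fingers, y is the direction in which the jaws open and shut (so a half turn about z gives the same grasp; the last joint's range is limited). The gripper opens to 91 mm and grips with 3 to 60 N. Pads are 32 mm wide; open, the fingers measure 118 mm over their backs; the gripper's body (76 mm by 178 mm) begins 60 mm behind the grasp point.
Start: joints at [1.22, 0.494, 1.345, -0, 1.302, -0.096], TCP at [0.158, 0.605, 0.225] pointing down, gripper open.
Joint ranges: [-2.91, 2.91], [-0.82, 2.16], [0.22, 2.67], [-1.22, 4.37], [0.12, 2.79], [-3.08, 3.08]. Speed limits (rad/s): [1.89, 1.89, 2.57, 3.01, 3.01, 3.01].

INTERFACE

Orientations are given as a 3x3 rotation matrix whose columns are the frame's x, y, z axes.
In Python, from plant import ctrl gives the robot as it stands. The module is installed in compiled form; this text tells all that it offers.
- The arm moves only by the tool arm_command, never from a script. Its argument "deltas" is a list of rows, each a list of 7 numbers: the shift along the tool's x, y, z normalised to -1 to 1, where 1 is 40 cm, then the turn, a rotation vector about the tool's x, y, z normalised to -1 to 1, where 1 is 45 degrees, then the closure, from -1 (fully open) to 1 (shut). In form: [[x, y, z, wx, wy, wz, jaw], ...]. A call has 1 to 12 rows; each row is the pose to reach, as a shift and turn from the pose commanded when the call began, along the tool's axes at that moment; what a row does not reach only later rows make up. A row lasts 1/12 s, in which the tool goes at most 41.7 mm and 7.16 degrees, less where a joint would pass 70% of its speed; a pose out of reach is approached as far as the arm can. A call with a number of a shift or a turn outside -1 to 1 is refused whole. A call with a gripper value outside its range is refused whole. The fingers move at their own pace and stop on an object; "newtons" is the grip in N (left out, the last holds). Time passes only in rows, so rows that repeat a pose let the fingers close. It gives the time, the measured TCP pose, the force and the opening at its end, in the units of the state.
- ctrl.sense(): the state, without advancing time (a new reading comes with each control period).
- ctrl.get_image(name): name is "scene" or "top" or "wrist"; returns a dict with "img" (480x640x3 uint8, red, green, blue), "camera_matrix" (3x3 intrinsics, pixels), "k1" (the pictures are not rectified: a ray, as slopes to the right and down, at radius r is drawn at 1 + k1 r^2 times it, then the intrinsics apply), "R" (3x3) and "t" (3): a world point X has camera coordinates R X + t; the wrist camera has in their place "hand_eye" (4x4, takes a point from camera to tool coordinates, whose origin is the TCP and whose axes are the flange's). Camera axes: x right, y down, z forward; pixel columns grow to the right and rows downward; lengths in m; the calibration is good to about 2 mm. A picture is of the moment at which its call begins: read the wrist's pose just before it. There is no depth.
- ctrl.close_job(): hands the job in, once; it reports no verdict.
The state is a dict: "time": time; "q": joint angles; "qvel": joint speeds; "joint_torque": joint torques, N m; "ee_pos": TCP position; "orientation": TCP orientation; "contact_force": force on the tool from outside, world axes, zero at the start; "wrist_torque": the same for the moment, N m; "gripper_width": finger opening in m.
Only numpy, scipy, OpenCV 4.12 (cv2) and the standard library are available. Lean on these libraries where they do the work, as an engineer would, in place of code of your own. Each camera call takes 0.05 s, during which the arm holds its last target.

## Working session

There is one attempt and no reset: what is moved stays moved. The work goes in short steps, Python scripts to look and compute and a tool call to move; the robot and the scene stay as the last step left them, time stands still between calls to the robot, and variables do not carry over. Pictures are saved under pics/ and viewed, and the job is handed in when it is done.

Besides the shell and the picture viewer there is one more tool, called after "Request:" in YAML: its name, and indented under it one key for each argument. arm_command: Moves the arm, as the interface text tells. Its arguments: {"type":"object","properties":{"deltas":{"type":"array"},"newtons":{"type":"number"}},"required":["deltas"]}

```bash
mkdir -p pics; ls; cat > h.py <<'E'
import numpy as np, cv2
from plant import ctrl
def snap(name,tag):
    s=ctrl.sense(); d=ctrl.get_image(name); cv2.imwrite(f'pics/{tag}.png',d['img'][:,:,::-1]); 
    d['s']=s; np.save(f'pics/{tag}.npy',d,allow_pickle=True); return d
def ld(tag): return np.load(f'pics/{tag}.npy',allow_pickle=True).item()
def cam(d):
    if 'R' in d and d.get('R') is not None: return np.array(d['R']),np.array(d['t'])
    H=np.array(d['hand_eye']); s=d['s']; T=np.eye(4); T[:3,:3]=s['orientation']; T[:3,3]=s['ee_pos']
    W=np.linalg.inv(T@H); return W[:3,:3],W[:3,3]
def px2w(d,u,v,z):
    R,t=cam(d);K=np.array(d['camera_matrix']);k=d['k1']
    p=np.array([(u-K[0,2])/K[0,0],(v-K[1,2])/K[1,1]]);q=p.copy()
    for _ in range(50): q=p/(1+k*(q@q))
    r=R.T@np.array([q[0],q[1],1]);c=-R.T@t
    return c+r*(z-c[2])/r[2]
def w2px(d,X):
    R,t=cam(d);K=np.array(d['camera_matrix']);k=d['k1']
    c=R@np.array(X)+t;q=c[:2]/c[2];q=q*(1+k*(q@q));return K[0,0]*q[0]+K[0,2],K[1,1]*q[1]+K[1,2]
def crop(tag,x0,y0,x1,y1,f,out):
    im=cv2.imread(f'pics/{tag}.png')[y0:y1,x0:x1]; cv2.imwrite(f'pics/{out}.png',cv2.resize(im,None,fx=f,fy=f,interpolation=cv2.INTER_CUBIC))
E
python3 - <<'E'
from h import *
for n in ['scene','top','wrist']:
    d=snap(n,n+'0'); print(n,{k:v for k,v in d.items() if k not in('img','s')})
print(ctrl.sense())
E
```

```text
pics
scene {'camera_matrix': array([[579.79043848,   0.        , 326.63358372],
       [  0.        , 579.79043848, 240.72774115],
       [  0.        ,   0.        ,   1.        ]]), 'k1': -0.05556479359336977, 'R': array([[-0.54493195, -0.83847247,  0.00361687],
       [-0.3616227 ,  0.23112617, -0.90322185],
       [ 0.75649071, -0.49350239, -0.42915872]]), 't': array([0.37123729, 0.24941537, 1.34855991])}
top {'camera_matrix': array([[532.33540199,   0.        , 322.14834729],
       [  0.        , 532.33540199, 238.2292126 ],
       [  0.        ,   0.        ,   1.        ]]), 'k1': -0.10183419385624379, 'R': array([[-0.00587527, -0.99983944, -0.01692835],
       [-0.98551778,  0.00865841, -0.16935094],
       [ 0.16947032,  0.01568821, -0.98541042]]), 't': array([0.09698887, 0.55160139, 1.18198748])}
wrist {'camera_matrix': array([[355.96298708,   0.        , 320.57721678],
       [  0.        , 355.96298708, 247.51571697],
       [  0.        ,   0.        ,   1.        ]]), 'k1': -0.00841024891202054, 'hand_eye': array([[-1.07766559e-03, -9.66296552e-01, -2.57429238e-01,
   
[... 396 characters left out ...]
0, -9.55162135e-02]), 'qvel': array([ 9.49936485e-04, -2.02181111e-03, -4.21904843e-04, -3.73209922e-05,
       -1.06267858e-04,  5.03555034e-04]), 'joint_torque': array([-1.71078016e-03, -8.79197931e+01, -3.82046950e+01,  7.02278386e-02,
        5.03313658e-02, -5.32571244e-05]), 'ee_pos': array([0.15805061, 0.6043752 , 0.22444822]), 'orientation': array([[-9.67461308e-01,  2.53018799e-01, -3.23293309e-04],
       [ 2.53018995e-01,  9.67460849e-01, -9.45941027e-04],
       [ 7.34327563e-05, -9.96960691e-04, -9.99999500e-01]]), 'contact_force': array([-0.19271576, -0.45797357,  0.14541995]), 'wrist_torque': array([ 0.00972159, -0.02172112,  0.00556424]), 'gripper_width': 0.09105788774750626}
```

View pics/scene0.png

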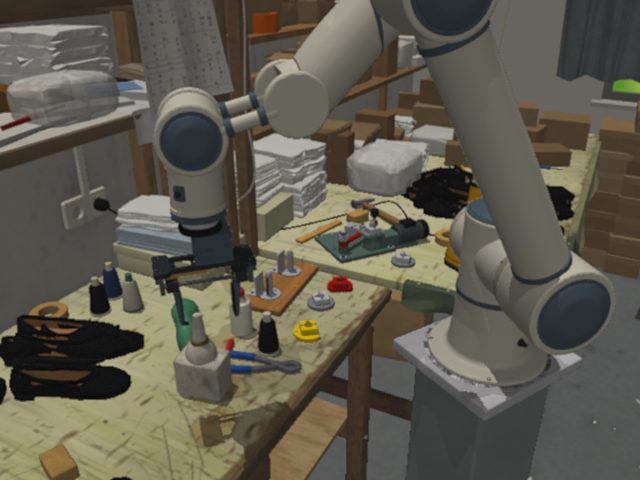

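View pics/top0.png

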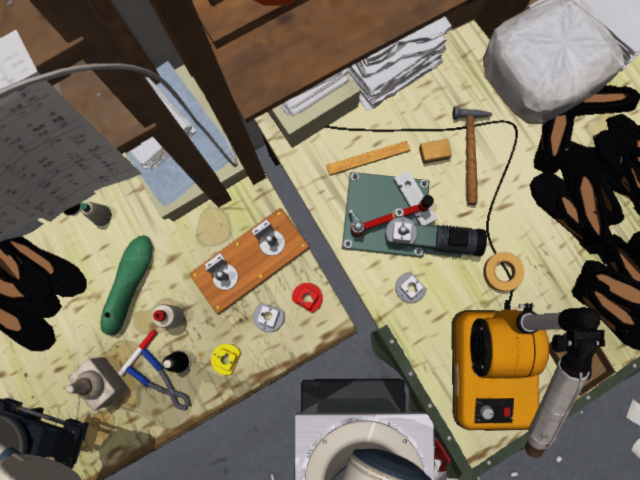

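View pics/wrist0.png

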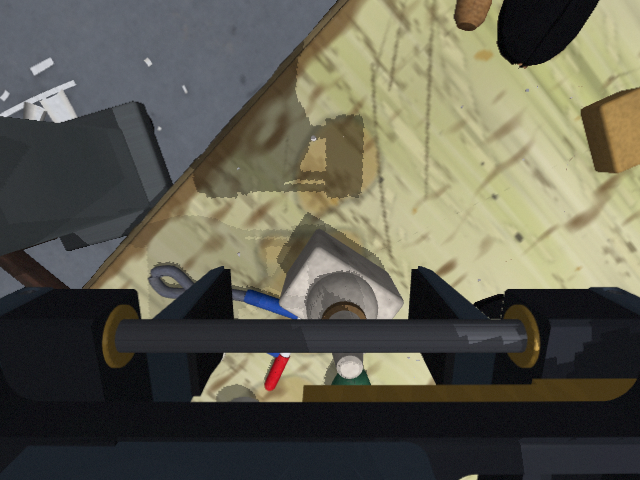

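```bash
python3 - <<'E'
from h import *
crop('top0',180,200,340,380,4,'c1'); crop('top0',320,130,500,310,4,'c2')
d=ld('top0')
for n,p,z in [('red',(308,298),.026),('al1',(268,317),.026),('al2',(411,288),.026),('spindle',(403,230),.096),('pin',(427,202),.1),('pivot',(358,228),.055),('arbL',(222,272),.08),('arbR',(268,238),.08)]:
    print(n,px2w(d,*p,z))
E
```

```text
red [0.41615611 0.12682963 0.026     ]
al1 [0.3729262 0.2192077 0.026    ]
al2 [ 0.4372501  -0.11189458  0.026     ]
spindle [ 0.56101021 -0.08775979  0.096     ]
pin [ 0.62359505 -0.14321294  0.1       ]
pivot [0.5742473  0.01012521 0.055     ]
arbL [0.47195692 0.31734131 0.08      ]
arbR [0.54836988 0.21458278 0.08      ]
```

View pics/c1.png

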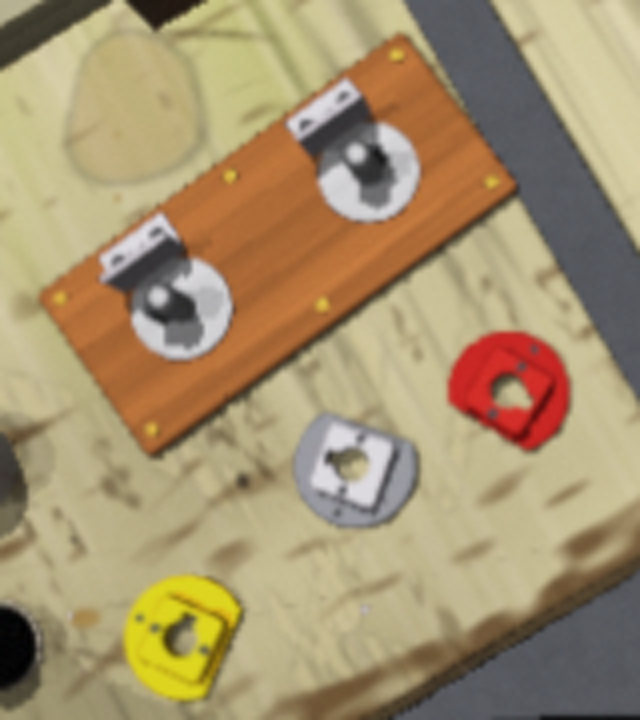

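View pics/c2.png

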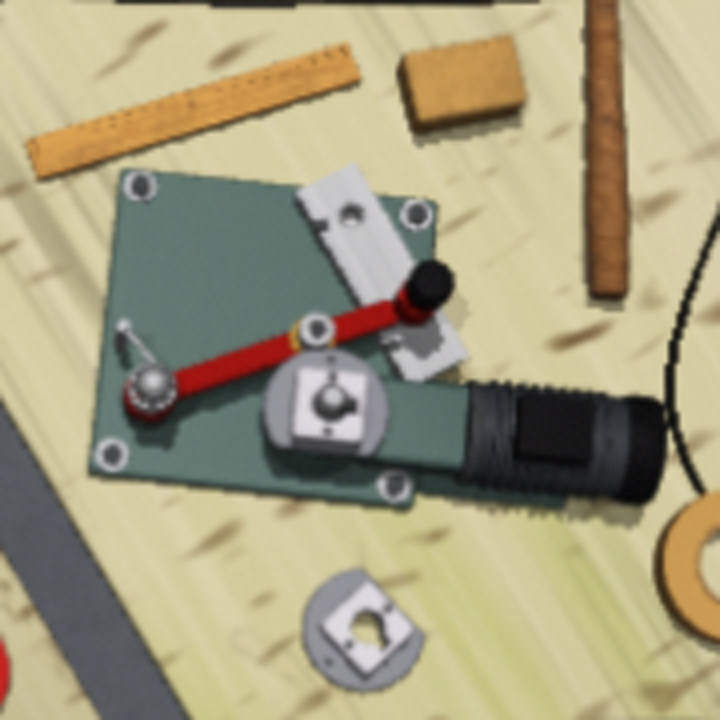

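```bash
cat >> h.py <<'E'
from scipy.spatial.transform import Rotation as Ro
def Rdown(yaw):
    c,s=np.cos(np.radians(yaw)),np.sin(np.radians(yaw))
    return np.array([[c,s,0],[s,-c,0],[0,0,-1.]])
def go(p,yaw,nseg=1):
    s=ctrl.sense(); R=np.array(s['orientation']); d=np.array(p)-s['ee_pos']
    sh=R.T@d; rv=Ro.from_matrix(R.T@Rdown(yaw)).as_rotvec()
    n=max(np.linalg.norm(d)/.0417,np.degrees(np.linalg.norm(rv))/7.16)
    print('row',np.round(sh/.4,4).tolist(),np.round(rv/(np.pi/4),4).tolist(),'rows',round(n,1),'t',round(s['time'],2))
def st():
    s=ctrl.sense();R=np.array(s['orientation']);print('t',round(s['time'],2),'p',np.round(s['ee_pos'],4),'yaw',round(np.degrees(np.arctan2(R[1,0],R[0,0])),2),'tilt',np.round(R[:2,2],4),'F',np.round(s['contact_force'],1),'w',round(s['gripper_width'],4),'q6',round(s['q'][5],2))
E
python3 - <<'E'
from h import *
st(); go([.523,.183,.30],150)
E
```

```text
t 0.15 p [0.1581 0.6044 0.2244] yaw 165.34 tilt [-0.0003 -0.0009] F [-0.2 -0.5  0.1] w 0.0911 q6 -0.1
row [-1.1492, -0.7885, -0.1882] [-0.0013, 0.0001, 0.341] rows 13.5 t 0.15
```

Request:
arm_command:
  deltas:
    - [-0.58,-0.4,-0.19,0,0,0.17,-1]
    - [-0.58,-0.4,-0.19,0,0,0.17,-1]
    - [-0.58,-0.4,-0.19,0,0,0.17,-1]
    - [-0.58,-0.4,-0.19,0,0,0.17,-1]
    - [-0.58,-0.4,-0.19,0,0,0.17,-1]
    - [-0.58,-0.4,-0.19,0,0,0.17,-1]
    - [-0.58,-0.4,-0.19,0,0,0.17,-1]

```text
time: 0.73
ee_pos: [0.3427, 0.3896, 0.3013]
orientation: [[-0.925, 0.379, -0.0], [0.379, 0.925, -0.0], [0.0, -0.0, -1.0]]
contact_force: [1.8, 2.0, 0.1]
gripper_width: 0.0912
```

```bash
python3 - <<'E'
from h import *
st(); go([.523,.183,.30],150)
E
```

```text
t 0.73 p [0.3427 0.3896 0.3013] yaw 157.71 tilt [-0.0001 -0.0001] F [1.8 2.  0.1] w 0.0912 q6 -0.45
row [-0.613, -0.307, 0.0033] [-0.0002, -0.0, 0.1713] rows 6.6 t 0.73
```

Request:
arm_command:
  deltas:
    - [-0.61,-0.31,0,0,0,0.17,-1]
    - [-0.61,-0.31,0,0,0,0.17,-1]
    - [-0.61,-0.31,0,0,0,0.17,-1]
    - [-0.61,-0.31,0,0,0,0.17,-1]
    - [-0.61,-0.31,0,0,0,0.17,-1]
    - [-0.61,-0.31,0,0,0,0.17,-1]
    - [-0.61,-0.31,0,0,0,0.17,-1]
    - [-0.61,-0.31,0,0,0,0.17,-1]
    - [-0.61,-0.31,0,0,0,0.17,-1]

```text
time: 1.48
ee_pos: [0.5211, 0.183, 0.3004]
orientation: [[-0.865, 0.501, -0.001], [0.501, 0.865, -0.0], [0.001, -0.0, -1.0]]
contact_force: [-0.1, 0.2, -0.5]
gripper_width: 0.0912
```

```bash
python3 - <<'E'
from h import *
st(); snap('wrist','w1')
E
```

```text
t 1.48 p [0.5211 0.183  0.3004] yaw 149.91 tilt [-0.0007 -0.    ] F [-0.1  0.2 -0.5] w 0.0912 q6 -0.82
```

View pics/w1.png

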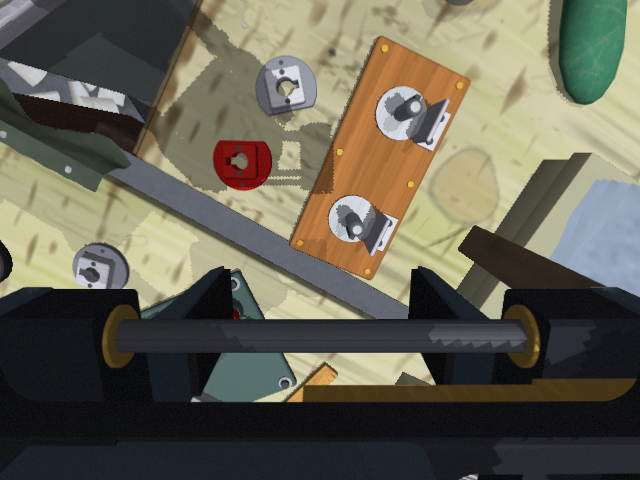

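```bash
python3 - <<'E'
from h import *
crop('w1',200,20,480,290,2.8,'c3'); crop('w1',200,40,330,210,3.5,'c4')
E
```

```text
(no output)
```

View pics/c3.png

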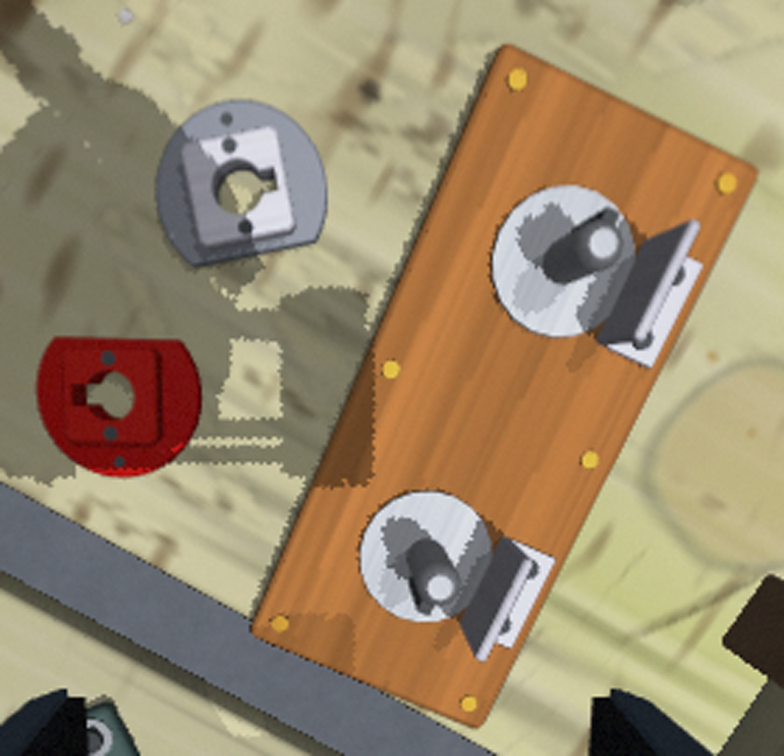

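View pics/c4.png

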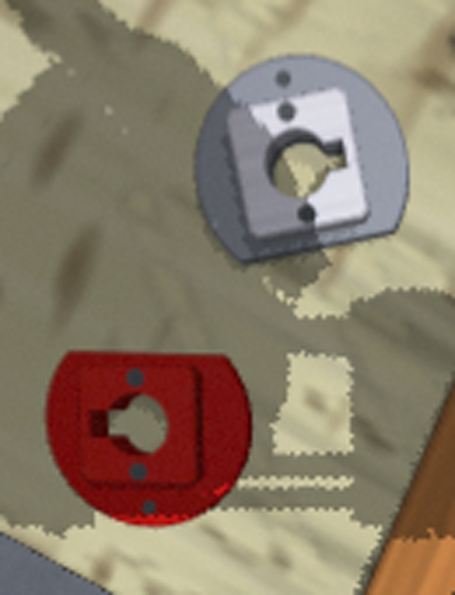

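```bash
cat >> h.py <<'E'
from scipy.optimize import least_squares
def former_pts(hand=1):
    a=np.arccos(24/36); th=np.linspace(a,2*np.pi-a,60)
    D=np.c_[36*np.cos(th),36*np.sin(th)]; D=np.vstack([D,D[:1]])/1000
    th=np.linspace(0,2*np.pi,40); B=np.c_[10.5*np.cos(th),10.5*np.sin(th)]/1000
    S=np.array([[20,20],[-20,20],[-20,-20],[20,-20],[20,20]])/1000
    k=np.array([[4.5,9.5],[4.5,16],[-4.5,16],[-4.5,9.5]])/1000; k[:,1]*=hand
    return [(D,.010),(S,.026),(B,.026),(k,.026)]
def ov(tag,poses,out,box,f):
    d=ld(tag); x0,y0,x1,y1=box
    im=cv2.resize(cv2.imread(f'pics/{tag}.png')[y0:y1,x0:x1],None,fx=f,fy=f,interpolation=cv2.INTER_CUBIC)
    for (x,y,z,yaw,hand) in poses:
        c,s=np.cos(np.radians(yaw)),np.sin(np.radians(yaw))
        for P,h in former_pts(hand):
            q=[w2px(d,[x+c*a-s*b,y+s*a+c*b,z+h]) for a,b in P]
            q=((np.array(q)-[x0,y0]+.5)*f-.5).astype(int); cv2.polylines(im,[q],False,(0,255,0),1,cv2.LINE_AA)
    cv2.imwrite(f'pics/{out}.png',im)
E
python3 - <<'E'
from h import *
d=ld('w1')
c=lambda x,y:(x/2.8+200,y/2.8+20)
# stand fit
obs=[((-.06,.135,.016),c(505,44)),((.06,.135,.016),c(757,168)),((.06,-.135,.016),c(480,727)),((-.06,-.135,.016),c(252,630))]
obs2=[((0,.068,.020),c(567,261)),((0,-.068,.020),c(426,556)),((0,.068,.084),c(603,242)),((0,-.068,.084),c(438,587))]
def fit(o,off=False):
    def f(p):
        r=[]
        cc,s=np.cos(p[2]),np.sin(p[2])
        for X,u in o:
            w=px2w(d,*u,X[2])[:2]; ox=X[0]+(p[3] if off and abs(X[1])<.1 else 0)
            r+=[p[0]+cc*ox-s*X[1]-w[0],p[1]+s*ox+cc*X[1]-w[1]]
        return np.array(r)*1000
    r=least_squares(f,[.5,.27,-.5]+([0] if off else []));print(np.round(r.x,4),np.degrees(r.x[2]),np.round(r.fun,1));return r.x
fit(obs); fit(obs2)
p=fit(obs+obs2,True)
for X,u in obs2: print(X, px2w(d,*u,X[2]))
e=lambda x,y:(x/3.5+200,y/3.5+40)
for b,l in [((299,162),[(243,263),(395,231)]),((140,425),[(65,352),(225,356)])]:
    print(px2w(d,*e(*b),.026)); a=px2w(d,*e(*l[0]),.005)-px2w(d,*e(*l[1]),.005); print(np.degrees(np.arctan2(a[1],a[0])))
E
```

```text
[0.5067 0.2687 0.6335] 36.29713364568226 [-3.5  0.7  0.7  3.3  2.4 -0.8  0.4 -3.2]
[0.5071 0.2686 0.625 ] 35.80932828984584 [-0.1 -0.9 -0.1 -0.2  0.5  0.4 -0.2  0.7]
[5.068e-01 2.685e-01 6.320e-01 3.000e-04] 36.2099435837424 [-3.3  0.8  1.   3.2  2.4 -1.1  0.3 -3.3 -0.6 -1.1  0.2  0.2  0.   0.2
  0.1  1.1]
(0, 0.068, 0.02) [0.46742831 0.32466428 0.02      ]
(0, -0.068, 0.02) [0.54703542 0.21369099 0.02      ]
(0, 0.068, 0.084) [0.46685563 0.32340751 0.084     ]
(0, -0.068, 0.084) [0.54714348 0.21275703 0.084     ]
[0.3751817 0.2217454 0.026    ]
-109.03157754315535
[0.41849557 0.13167375 0.026     ]
-121.59323057591573
```

```bash
python3 - <<'E'
from h import *
ov('w1',[(.3752,.2217,0,-19,1),(.4185,.1317,0,148.4,1),(.4671,.3240,.02,35.9,1),(.5471,.2132,.02,35.9,-1)],'o1',(200,20,480,290),2.8)
E
```

```text
(no output)
```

View pics/o1.png

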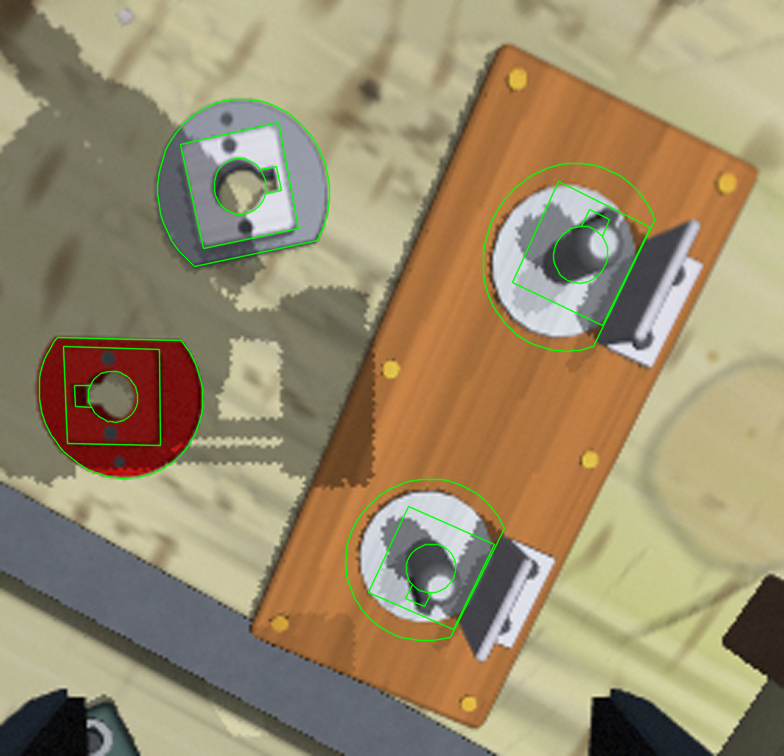

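```bash
python3 - <<'E'
from h import *
st(); go([.61,-.205,.30],110)
E
```

```text
t 1.53 p [0.5204 0.1839 0.3006] yaw 149.99 tilt [-0.0007  0.0001] F [0.3 0.2 0.5] w 0.0911 q6 -0.82
row [-0.6801, -0.7298, 0.0012] [-0.0007, -0.0007, 0.8886] rows 9.6 t 1.53
```

Request:
arm_command:
  deltas:
    - [-0.68,-0.73,0,0,0,0.89,-1]
    - [-0.68,-0.73,0,0,0,0.89,-1]
    - [-0.68,-0.73,0,0,0,0.89,-1]
    - [-0.68,-0.73,0,0,0,0.89,-1]
    - [-0.68,-0.73,0,0,0,0.89,-1]
    - [-0.68,-0.73,0,0,0,0.89,-1]
    - [-0.68,-0.73,0,0,0,0.89,-1]
    - [-0.68,-0.73,0,0,0,0.89,-1]
    - [-0.68,-0.73,0,0,0,0.89,-1]
    - [-0.68,-0.73,0,0,0,0.89,-1]
    - [-0.68,-0.73,0,0,0,0.89,-1]
    - [-0.68,-0.73,0,0,0,0.89,-1]

```text
time: 2.53
ee_pos: [0.6105, -0.2045, 0.3004]
orientation: [[-0.342, 0.94, -0.001], [0.94, 0.342, 0.001], [0.001, -0.0, -1.0]]
contact_force: [-0.4, 0.2, 0.0]
gripper_width: 0.0908
```

```bash
python3 - <<'E'
from h import *
st(); snap('wrist','w2')
E
```

```text
t 2.53 p [ 0.6105 -0.2045  0.3004] yaw 109.97 tilt [-0.0007  0.0006] F [-0.4  0.2  0. ] w 0.0908 q6 -0.76
```

View pics/w2.png

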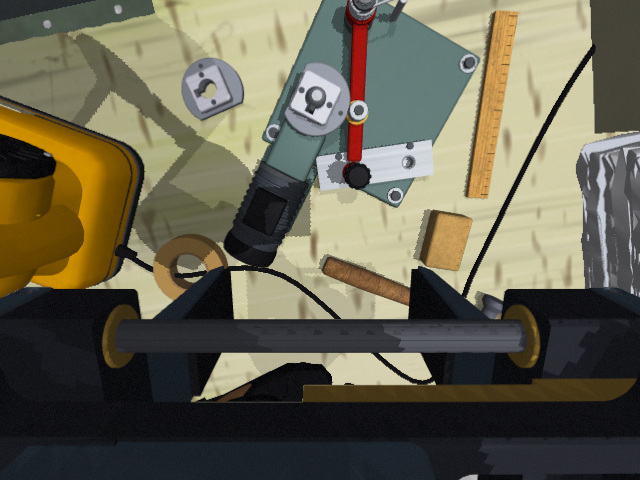

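```bash
python3 - <<'E'
from h import *
crop('w2',170,0,350,150,4,'c5'); crop('w2',270,60,450,210,4,'c6')
E
```

```text
(no output)
```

View pics/c5.png

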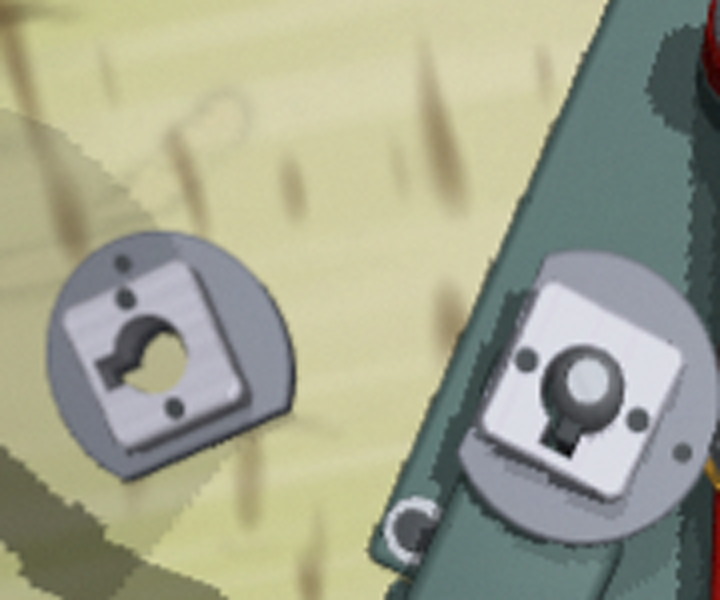

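View pics/c6.png

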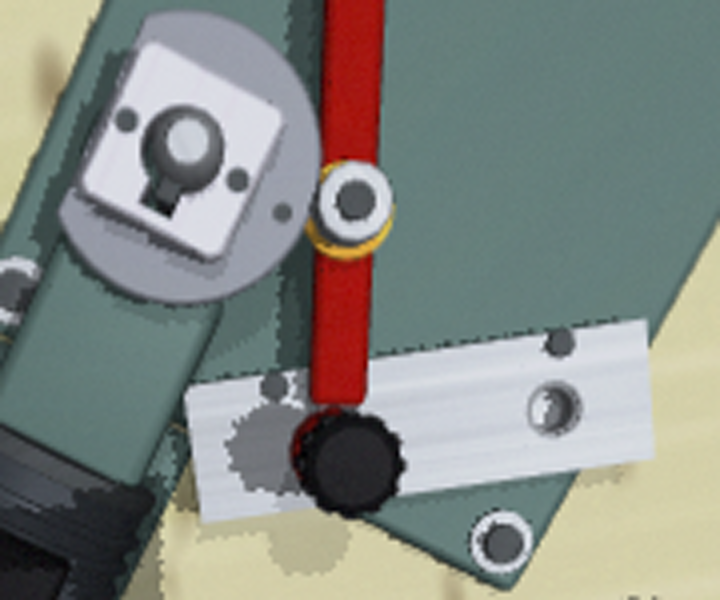

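```bash
python3 - <<'E'
from h import *
d=ld('w2')
pin=px2w(d,358,175.2,.103);hole=px2w(d,408.5,162,.032);sp=px2w(d,317,95,.096)
print('pin',pin,'hole',hole,'sp',sp)
# pivot from pin & hole: |.|=.165 both, on the left
a=pin[:2];b=hole[:2];m=(a+b)/2;L=np.linalg.norm(a-b);n=np.array([-(b-a)[1],(b-a)[0]])/L
pv=m+n*np.sqrt(.165**2-L*L/4);print('L',L,'ang',2*np.arcsin(L/.33),'pv',pv,'dist sp',np.linalg.norm(pv-sp[:2]))
y=(pv-sp[:2]);print('copier yaw',np.degrees(np.arctan2(y[1],y[0]))-90)
print('pv seen top', [px2w(ld('top0'),358,228,z) for z in (.05,.065)])
print(px2w(d,208,88,.026))
a=px2w(d,170+127/4,478/4,.005)-px2w(d,170+292/4,410/4,.005); print(np.degrees(np.arctan2(a[1],a[0])))
E
```

```text
pin [ 0.62748416 -0.14354573  0.103     ] hole [ 0.68585927 -0.11072091  0.032     ] sp [ 0.5640438  -0.08699891  0.096     ]
L 0.06697104636259738 ang 0.4087241779561659 pv [0.57748244 0.01369558] dist sp 0.10158728466528988
copier yaw -7.601748792976622
pv seen top [array([0.57520338, 0.00986156, 0.05      ]), array([0.57233514, 0.01065251, 0.065     ])]
[ 0.44115304 -0.11260959  0.026     ]
-139.5224504407751
```

```bash
python3 - <<'E'
from h import *
ov('w2',[(.5640,-.0870,.054,172.4,1),(.4412,-.1126,0,-49.5,-1)],'o2',(170,0,350,150),4)
E
```

```text
(no output)
```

View pics/o2.png

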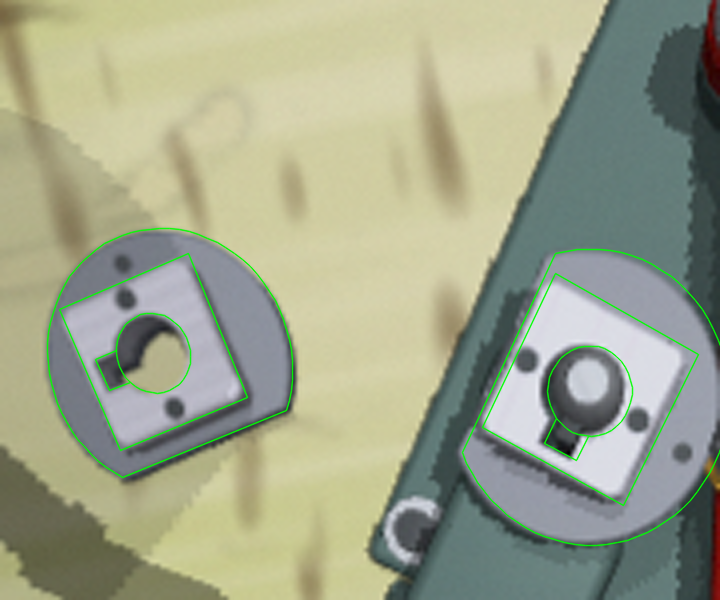

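```bash
python3 - <<'E'
from h import *
st(); go([.6275,-.1435,.13],107.6)
E
```

```text
t 2.58 p [ 0.6104 -0.2035  0.3006] yaw 110.03 tilt [-0.0006  0.0007] F [-0.2  0.6  0.7] w 0.0913 q6 -0.76
row [0.1259, 0.0917, 0.4266] [-0.0004, -0.0011, 0.054] rows 4.4 t 2.58
```

Request:
arm_command:
  deltas:
    - [0.126,0.092,0.1,0,0,0.054,-0.1]
    - [0.126,0.092,0.2,0,0,0.054,-0.1]
    - [0.126,0.092,0.3,0,0,0.054,-0.1]
    - [0.126,0.092,0.427,0,0,0.054,-0.1]
    - [0.126,0.092,0.427,0,0,0.054,-0.1]
    - [0.126,0.092,0.427,0,0,0.054,-0.1]
    - [0.126,0.092,0.427,0,0,0.054,-0.1]
    - [0.126,0.092,0.427,0,0,0.054,-0.1]
  newtons: 25

```text
time: 3.25
ee_pos: [0.6289, -0.1443, 0.1323]
orientation: [[-0.303, 0.953, 0.002], [0.953, 0.303, -0.001], [-0.001, 0.002, -1.0]]
contact_force: [-0.1, -0.2, 0.5]
gripper_width: 0.0501
```

```bash
python3 - <<'E'
from h import *
st();go([.6275,-.1435,.088],107.6); snap('wrist','w3')
E
```

```text
t 3.25 p [ 0.6289 -0.1443  0.1323] yaw 107.63 tilt [ 0.0025 -0.0007] F [-0.1 -0.2  0.5] w 0.0501 q6 -0.63
row [0.003, -0.003, 0.1109] [0.0027, 0.0018, 0.0006] rows 1.1 t 3.25
```

View pics/w3.png

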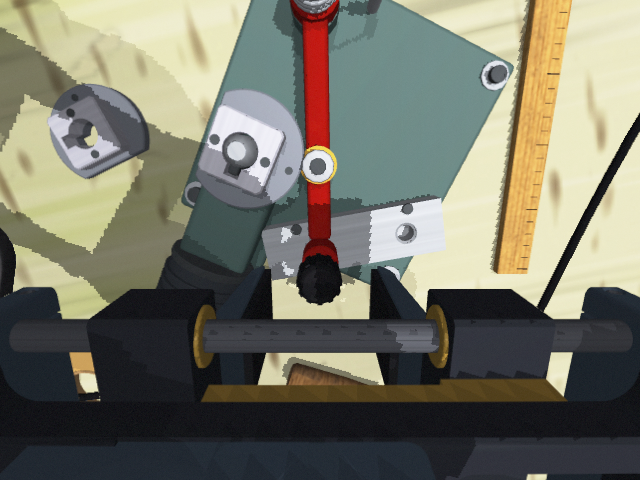

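Request:
arm_command:
  deltas:
    - [0.0,0.0,0.06,0,0,0,-0.1]
    - [0,0,0.11,0,0,0,-0.1]
    - [0,0,0.11,0,0,0,-0.1]
    - [0,0,0.11,0,0,0,0.9]
    - [0,0,0.11,0,0,0,0.9]
    - [0,0,0.11,0,0,0,0.9]
    - [0,0,0.11,0,0,0,0.9]
    - [0,0,0.11,0,0,0,0.9]
    - [0,0,0.11,0,0,0,0.9]
  newtons: 25

```text
time: 4.05
ee_pos: [0.6285, -0.1451, 0.0872]
orientation: [[-0.302, 0.953, 0.002], [0.953, 0.302, -0.001], [-0.001, 0.002, -1.0]]
contact_force: [-0.4, -0.2, 8.7]
gripper_width: 0.0239
```

```bash
python3 - <<'E'
from h import *
st(); d=ld('w3')
print('hole',px2w(d,405,232,.032),'sp',px2w(d,240,150,.096),'roller',px2w(d,318,166,.06))
E
```

```text
t 4.05 p [ 0.6285 -0.1451  0.0872] yaw 107.56 tilt [ 0.0018 -0.0006] F [-0.4 -0.2  8.7] w 0.0239 q6 -0.63
hole [ 0.68484449 -0.11050916  0.032     ] sp [ 0.56551869 -0.08629899  0.096     ] roller [ 0.60792606 -0.08306312  0.06      ]
```

```bash
python3 - <<'E'
from h import *
s=ctrl.sense();p0=np.array(s['ee_pos'])[:2];R=np.array(s['orientation'])
hole=np.array([.6853,-.1106])
pin=np.array([.6283,-.1445])
b=hole-pin;L=np.linalg.norm(b);n=np.array([-b[1],b[0]])/L;pv=(pin+hole)/2+n*np.sqrt(.165**2-L*L/4);tot=2*np.arcsin(L/.33)
print('pv',pv,tot)
for k in range(1,9):
    a=tot*k/8;c,S=np.cos(a),np.sin(a);q=pv+np.array([[c,-S],[S,c]])@(pin-pv)
    d=R.T@np.r_[q-p0,.001];print(np.round(d/.4,3),round(-a/(np.pi/4),3))
E
```

```text
pv [0.5741784  0.01137127] 0.4046892518498317
[ 0.003  0.021 -0.002] -0.064
[ 0.005  0.041 -0.002] -0.129
[ 0.008  0.062 -0.002] -0.193
[ 0.012  0.083 -0.002] -0.258
[ 0.018  0.103 -0.002] -0.322
[ 0.024  0.123 -0.002] -0.386
[ 0.031  0.142 -0.002] -0.451
[ 0.039  0.161 -0.002] -0.515
```

Request:
arm_command:
  deltas:
    - [0.003,0.021,-0.003,0,0,-0.064,0.9]
    - [0.005,0.041,-0.003,0,0,-0.129,0.9]
    - [0.008,0.062,-0.003,0,0,-0.193,0.9]
    - [0.012,0.083,-0.003,0,0,-0.258,0.9]
    - [0.018,0.103,-0.003,0,0,-0.322,0.9]
    - [0.024,0.123,-0.003,0,0,-0.386,0.9]
    - [0.031,0.142,-0.003,0,0,-0.451,0.9]
    - [0.039,0.161,-0.003,0,0,-0.515,0.9]
    - [0.039,0.161,-0.003,0,0,-0.515,0.9]
    - [0.039,0.161,-0.003,0,0,-0.515,0.9]
    - [0.039,0.161,-0.003,0,0,-0.515,0.9]
  newtons: 25

```text
time: 4.97
ee_pos: [0.6843, -0.1113, 0.0876]
orientation: [[-0.651, 0.759, 0.0], [0.759, 0.651, -0.001], [-0.001, -0.0, -1.0]]
contact_force: [-2.0, -4.9, 2.6]
gripper_width: 0.024
```

```bash
python3 - <<'E'
from h import *
st();snap('wrist','w4'); crop('w4',200,100,450,330,3.2,'c7')
E
```

```text
t 4.97 p [ 0.6843 -0.1113  0.0876] yaw 130.62 tilt [ 0.0002 -0.0009] F [-2.  -4.9  2.6] w 0.024 q6 -0.96
```

View pics/c7.png

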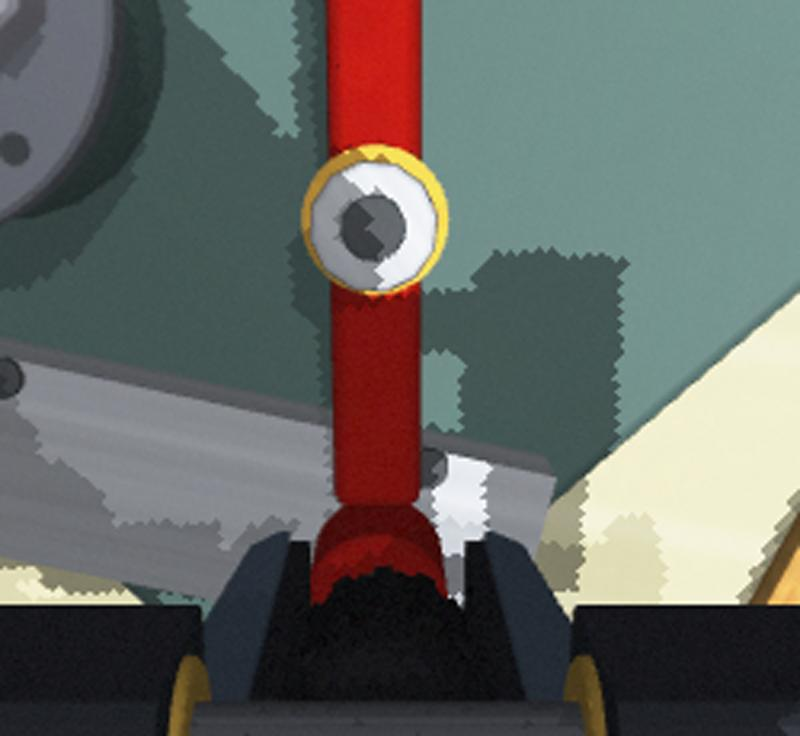

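Request:
arm_command:
  deltas:
    - [0,0,0.005,0,0,0,0.9]
    - [0,0,0.01,0,0,0,0.9]
    - [0,0,0.015,0,0,0,0.9]
    - [0,0,0.02,0,0,0,0.9]
    - [0,0,0.02,0,0,0,0.9]
  newtons: 25

```text
time: 5.43
ee_pos: [0.6846, -0.1111, 0.0792]
orientation: [[-0.652, 0.758, 0.0], [0.758, 0.652, -0.0], [-0.001, 0.0, -1.0]]
contact_force: [1.3, -5.9, 0.5]
gripper_width: 0.0241
```

Request:
arm_command:
  deltas:
    - [0,0,0.005,0,0,0,0.9]
    - [0,0,0.01,0,0,0,0.9]
    - [0,0,0.014,0,0,0,0.9]
    - [0,0,0.017,0,0,0,0.9]
    - [0,0,0.017,0,0,0,0.9]
  newtons: 25

```text
time: 5.85
ee_pos: [0.685, -0.111, 0.0733]
orientation: [[-0.652, 0.758, 0.001], [0.758, 0.652, -0.001], [-0.001, 0.001, -1.0]]
contact_force: [-1.6, -4.5, 9.9]
gripper_width: 0.0239
```

```bash
python3 - <<'E'
from h import *
st();snap('wrist','w5'); crop('w5',200,100,450,330,3.2,'c7')
E
```

```text
t 5.85 p [ 0.685  -0.111   0.0733] yaw 130.69 tilt [ 0.0015 -0.0006] F [-1.6 -4.5  9.9] w 0.0239 q6 -0.96
```

View pics/c7.png

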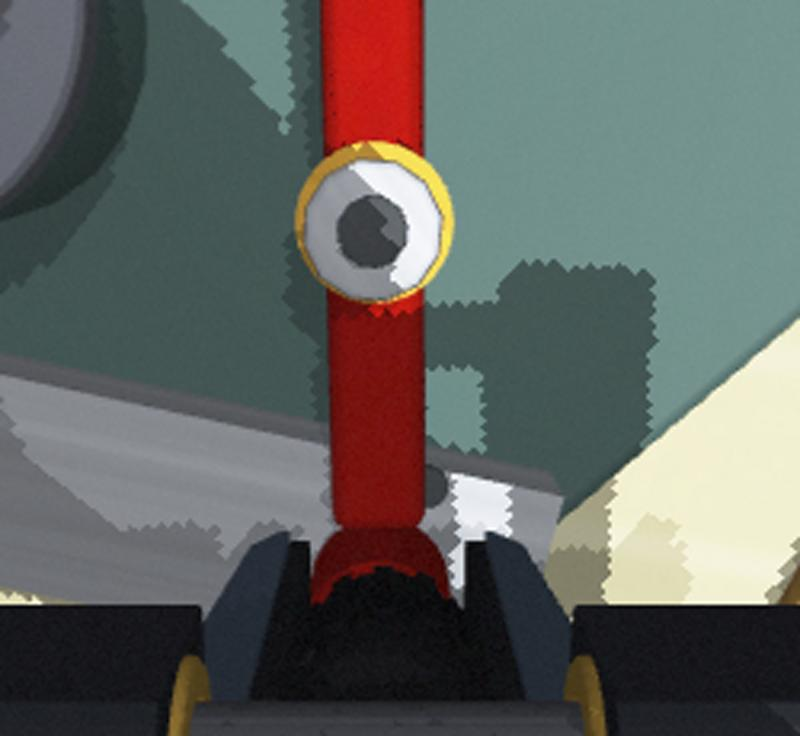

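Request:
arm_command:
  deltas:
    - [0,0,0.017,0,0,0,0.9]
    - [0,0,0.0,0,0,0,-0.1]
    - [0,0,0,0,0,0,-0.1]
    - [0,0,0,0,0,0,-0.1]
    - [0,0,0,0,0,0,-0.1]
    - [0,0,-0.1,0,0,0,-0.1]
    - [0,0,-0.2,0,0,0,-0.1]
    - [0,0,-0.3,0,0,0,-0.1]
    - [0.0,0,-0.3,0,0,0,-0.1]
  newtons: 25

```text
time: 6.65
ee_pos: [0.6879, -0.1111, 0.2006]
orientation: [[-0.653, 0.758, 0.011], [0.758, 0.653, -0.002], [-0.009, 0.007, -1.0]]
contact_force: [0.9, -0.7, 1.3]
gripper_width: 0.0498
```

```bash
python3 - <<'E'
from h import *
st();snap('wrist','w6'); crop('w6',170,50,470,290,2.6,'c7')
go([.5645,-.0867,.18],172.4)
E
```

```text
t 6.65 p [ 0.6879 -0.1111  0.2006] yaw 130.74 tilt [ 0.0106 -0.0024] F [ 0.9 -0.7  1.3] w 0.0498 q6 -0.96
row [0.2454, -0.1922, 0.0403] [0.0027, 0.0093, -0.9258] rows 5.8 t 6.7
```

View pics/c7.png

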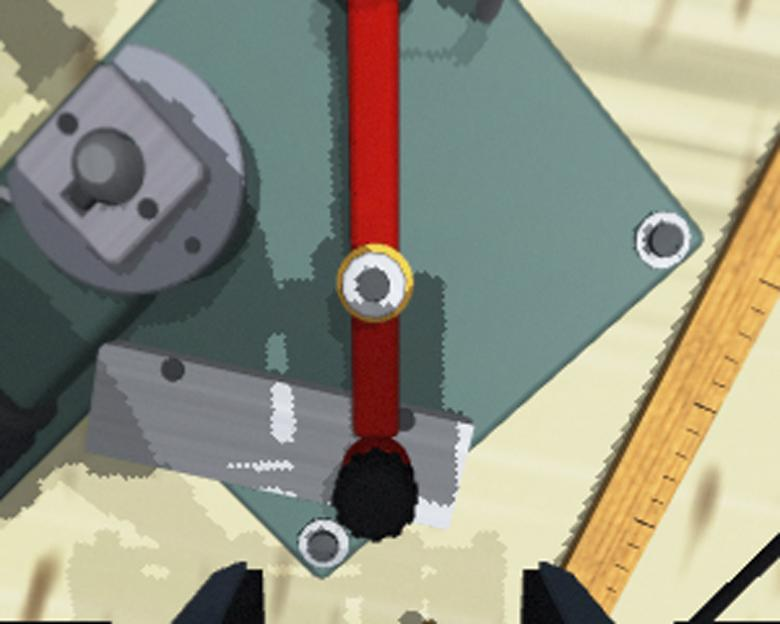

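Request:
arm_command:
  deltas:
    - [0.245,-0.192,0.04,0,0,-0.926,-0.4]
    - [0.245,-0.192,0.04,0,0,-0.926,-0.4]
    - [0.245,-0.192,0.04,0,0,-0.926,-0.4]
    - [0.245,-0.192,0.04,0,0,-0.926,-0.4]
    - [0.245,-0.192,0.04,0,0,-0.926,-0.4]
    - [0.245,-0.192,0.04,0,0,-0.926,-0.4]
    - [0.245,-0.192,0.04,0,0,-0.926,-0.4]
    - [0.245,-0.192,0.1,0,0,-0.926,-0.4]
    - [0.245,-0.192,0.12,0,0,-0.926,-0.4]
    - [0.245,-0.192,0.12,0,0,-0.926,-0.4]

```text
time: 7.53
ee_pos: [0.5609, -0.086, 0.1421]
orientation: [[-0.991, 0.135, -0.004], [0.135, 0.991, 0.001], [0.005, 0.001, -1.0]]
contact_force: [-0.4, -0.3, -0.4]
gripper_width: 0.0637
```

```bash
python3 - <<'E'
from h import *
st();snap('wrist','w7'); crop('w7',200,150,450,330,3.2,'c7')
go([.5645,-.0867,.077],172.4)
d=ld('w7'); print([w2px(d,[.5645,-.0867,z]) for z in (.096,.08)])
E
```

```text
t 7.53 p [ 0.5609 -0.086   0.1421] yaw 172.25 tilt [-0.0044  0.0013] F [-0.4 -0.3 -0.4] w 0.0637 q6 -1.69
row [-0.008, -0.0005, 0.1659] [0.0006, -0.0038, -0.0025] rows 1.6 t 7.58
[(np.float64(319.5416598931434), np.float64(281.17831684879206)), (np.float64(319.60710258224884), np.float64(272.8304308616911))]
```

View pics/w7.png

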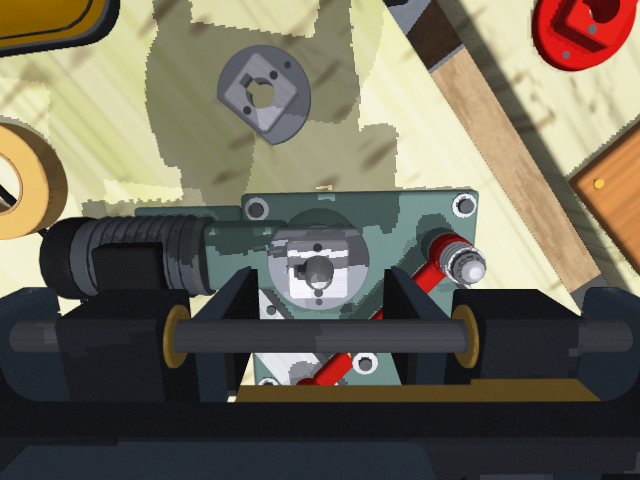

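```bash
python3 - <<'E'
from h import *
crop('w7',250,200,400,320,5,'c7')
E
```

```text
(no output)
```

View pics/c7.png

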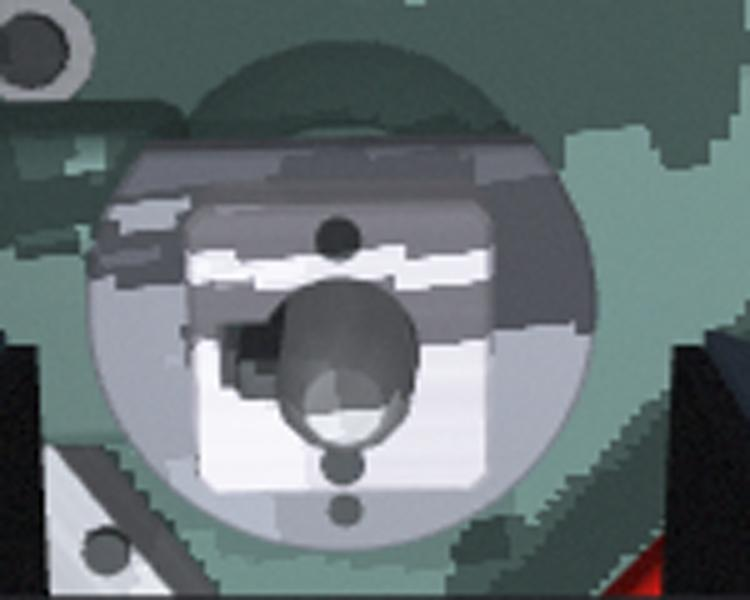

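Request:
arm_command:
  deltas:
    - [-0.008,-0.002,0.06,0,0,0,-0.4]
    - [-0.008,-0.002,0.12,0,0,0,-0.4]
    - [-0.008,-0.002,0.164,0,0,0,-0.4]
    - [-0.008,-0.002,0.164,0,0,0,-0.4]
    - [-0.008,-0.002,0.164,0,0,0,0.6]
    - [-0.008,-0.002,0.164,0,0,0,0.6]
    - [-0.008,-0.002,0.164,0,0,0,0.6]
    - [-0.008,-0.002,0.164,0,0,0,0.6]
    - [-0.008,-0.002,0.164,0,0,0,0.6]
    - [-0.008,-0.002,0.164,0,0,0,0.6]
  newtons: 40

```text
time: 8.42
ee_pos: [0.5661, -0.0878, 0.0801]
orientation: [[-0.991, 0.132, 0.002], [0.132, 0.991, -0.0], [-0.002, -0.0, -1.0]]
contact_force: [-0.1, 0.1, 9.1]
gripper_width: 0.0397
```

```bash
python3 - <<'E'
from h import *
st()
E
```

```text
t 8.42 p [ 0.5661 -0.0878  0.0801] yaw 172.4 tilt [ 0.0019 -0.0005] F [-0.1  0.1  9.1] w 0.0397 q6 -1.7
```

Request:
arm_command:
  deltas:
    - [0,0,-0.03,0,0,0,0.6]
    - [0,0,-0.08,0,0,0,0.6]
    - [0,0,-0.14,0,0,0,0.6]
    - [0,0,-0.22,0,0,0,0.6]
    - [0,0,-0.32,0,0,0,0.6]
    - [0,0,-0.38,0,0,0,0.6]
    - [0,0,-0.38,0,0,0,0.6]

```text
time: 9.0
ee_pos: [0.5677, -0.0882, 0.2368]
orientation: [[-0.991, 0.132, 0.008], [0.132, 0.991, -0.002], [-0.009, -0.001, -1.0]]
contact_force: [0.7, -0.1, -1.7]
gripper_width: 0.0395
```

```bash
python3 - <<'E'
from h import *
st();snap('wrist','w8')
go([.4671-.03,.3240+.0,.22],35.9)
E
```

```text
t 9.0 p [ 0.5677 -0.0882  0.2368] yaw 172.41 tilt [ 0.0085 -0.0022] F [ 0.7 -0.1 -1.7] w 0.0395 q6 -1.7
row [0.4576, 0.978, 0.0317] [0.0081, 0.0044, 3.0334] rows 19.1 t 9.05
```

View pics/w8.png

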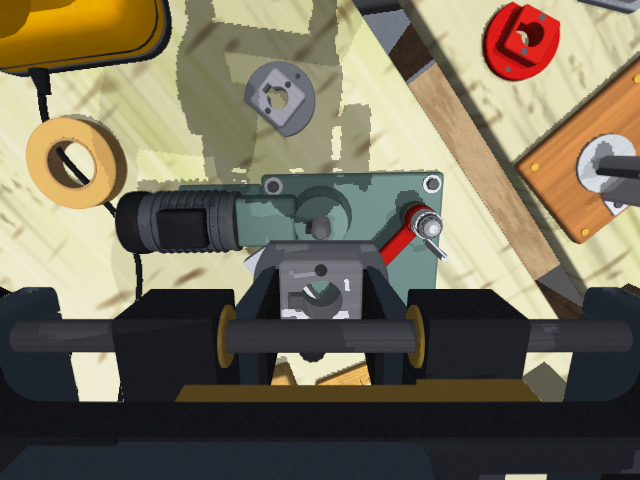

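```bash
python3 - <<'E'
from h import *
crop('w8',250,220,400,340,5,'c7')
E
```

```text
(no output)
```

View pics/c7.png

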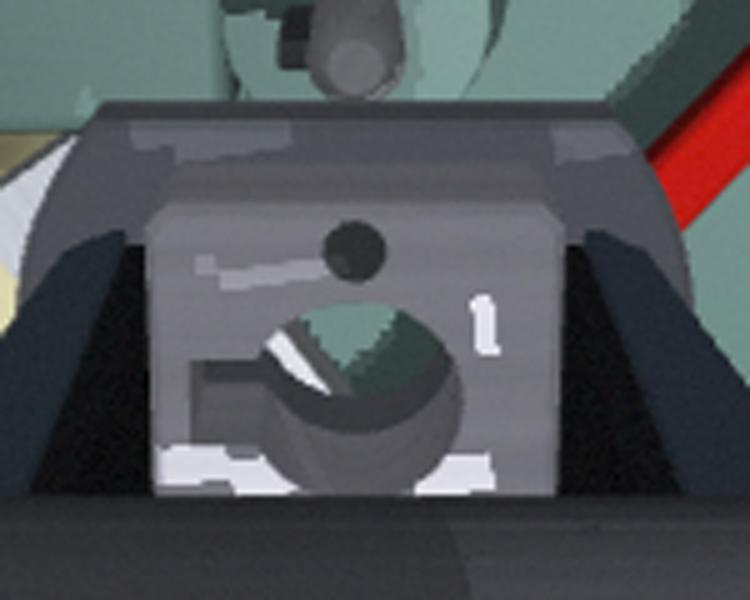

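```bash
cat >> h.py <<'E'
def tool_xy(d,u,v,t):  # point in tool frame at tool z=t
    H=np.array(d['hand_eye']);K=np.array(d['camera_matrix']);k=d['k1']
    p=np.array([(u-K[0,2])/K[0,0],(v-K[1,2])/K[1,1]]);q=p.copy()
    for _ in range(50): q=p/(1+k*(q@q))
    r=H[:3,:3]@np.array([q[0],q[1],1]);c=H[:3,3]
    return c+r*(t-c[2])/r[2]
E
python3 - <<'E'
from h import *
d=ld('w8')
for t in (0,.002): print(tool_xy(d,321.4,300,t), tool_xy(d,250+355/5,220+203/5,t))
print(px2w(ld('w7'),318.6,281,.096), px2w(d,250+352/5,220+66/5,.096))
E
```

```text
[0.00343984 0.00079046 0.        ] [0.02346079 0.00061131 0.        ]
[0.00257841 0.00079342 0.002     ] [0.02284862 0.00061204 0.002     ]
[ 0.56430563 -0.08725932  0.096     ] [ 0.56379962 -0.08766452  0.096     ]
```

Request:
arm_command:
  deltas:
    - [0.22,0.45,0.05,0,0,1.0,0.6]
    - [0.22,0.45,0.05,0,0,1.0,0.6]
    - [0.22,0.45,0.05,0,0,1.0,0.6]
    - [0.22,0.45,0.05,0,0,1.0,0.6]
    - [0.22,0.45,0.05,0,0,1.0,0.6]
    - [0.22,0.45,0.05,0,0,1.0,0.6]
    - [0.22,0.45,0.05,0,0,1.0,0.6]

```text
time: 9.63
ee_pos: [0.4996, 0.1052, 0.2095]
orientation: [[-0.605, 0.797, -0.003], [0.797, 0.605, 0.0], [0.002, -0.002, -1.0]]
contact_force: [0.2, -0.2, -1.4]
gripper_width: 0.04
```

```bash
python3 - <<'E'
from h import *
st()
go([.394,.271,.20],35.9)
E
```

```text
t 9.63 p [0.4996 0.1052 0.2095] yaw 127.2 tilt [-0.003   0.0004] F [ 0.2 -0.2 -1.4] w 0.04 q6 -0.56
row [0.4897, 0.0403, 0.0248] [-0.0043, 0.0001, 2.0288] rows 12.8 t 9.63
```

Request:
arm_command:
  deltas:
    - [0.245,0.02,0.01,0,0,1.0,0.6]
    - [0.245,0.02,0.01,0,0,1.0,0.6]
    - [0.245,0.02,0.01,0,0,1.0,0.6]
    - [0.245,0.02,0.01,0,0,1.0,0.6]
    - [0.245,0.02,0.01,0,0,1.0,0.6]
    - [0.245,0.02,0.01,0,0,1.0,0.6]
    - [0.245,0.02,0.01,0,0,1.0,0.6]

```text
time: 10.22
ee_pos: [0.448, 0.1851, 0.2059]
orientation: [[0.139, 0.99, -0.002], [0.99, -0.139, -0.0], [-0.001, -0.002, -1.0]]
contact_force: [0.1, -0.3, -1.8]
gripper_width: 0.0399
```

```bash
python3 - <<'E'
from h import *
st()
go([.394,.271,.20],35.9)
E
```

```text
t 10.22 p [0.448  0.1851 0.2059] yaw 82.01 tilt [-0.0017 -0.0005] F [ 0.1 -0.3 -1.8] w 0.0399 q6 0.41
row [0.1938, -0.1634, 0.0149] [-0.0015, 0.0016, 1.0247] rows 6.4 t 10.22
```

Request:
arm_command:
  deltas:
    - [0.194,-0.164,0.015,0,0,1.0,0.6]
    - [0.194,-0.164,0.015,0,0,1.0,0.6]
    - [0.194,-0.164,0.015,0,0,1.0,0.6]
    - [0.194,-0.164,0.015,0,0,1.0,0.6]
    - [0.194,-0.164,0.015,0,0,1.0,0.6]
    - [0.194,-0.164,0.015,0,0,1.0,0.6]
    - [0.194,-0.164,0.015,0,0,1.0,0.6]
    - [0.194,-0.164,0.015,0,0,1.0,0.6]
    - [0.194,-0.164,0.015,0,0,1.0,0.6]

```text
time: 10.97
ee_pos: [0.3936, 0.2704, 0.2002]
orientation: [[0.793, 0.61, -0.001], [0.61, -0.793, -0.001], [-0.001, -0.0, -1.0]]
contact_force: [0.1, -0.1, -1.6]
gripper_width: 0.0397
```

```bash
python3 - <<'E'
from h import *
st();snap('wrist','w9')
E
```

```text
t 10.97 p [0.3936 0.2704 0.2002] yaw 37.58 tilt [-0.0012 -0.0006] F [ 0.1 -0.1 -1.6] w 0.0397 q6 1.39
```

View pics/w9.png

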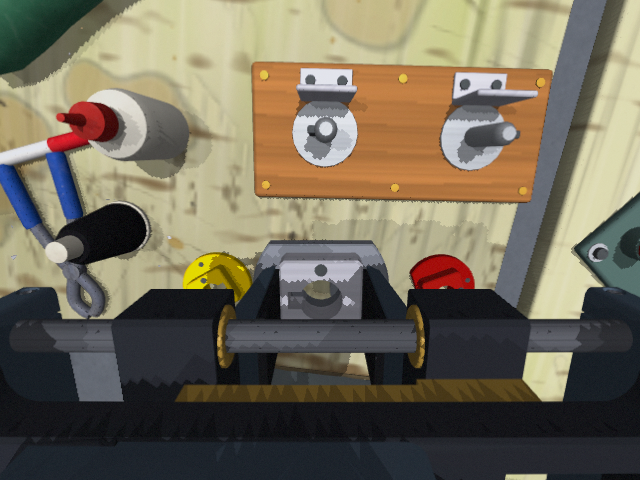

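```bash
python3 - <<'E'
from h import *
crop('w9',40,50,380,230,2.3,'c7')
d=ld('w9')
print('base?',px2w(d,165,135,0.0),'cap',px2w(d,70,118,.14), 'capmid',px2w(d,92,122,.11))
t=ld('top0'); print('top cap',px2w(t,160,314,.14),px2w(t,172,317,.0))
E
```

```text
base? [0.37189752 0.44471968 0.        ] cap [0.37701525 0.44410591 0.14      ] capmid [0.37359011 0.44860933 0.11      ]
top cap [0.37656797 0.43605833 0.14      ] [0.37362881 0.45187932 0.        ]
```

View pics/c7.png

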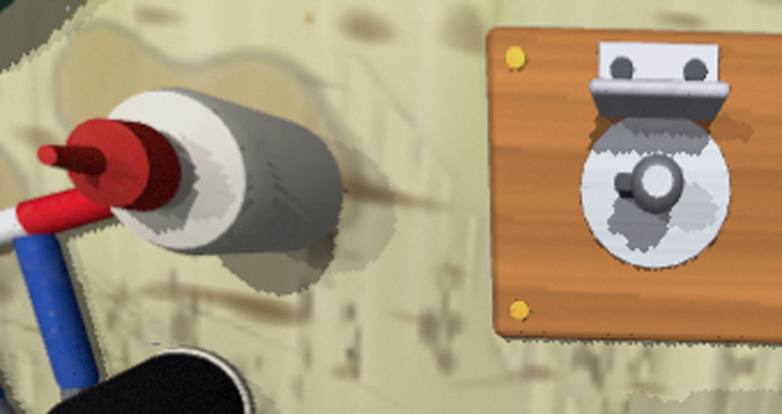

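```bash
python3 - <<'E'
from h import *
d=ld('w9')
L=px2w(d,325.7,129.1,.084);print(L,px2w(d,324.8,133.9,.02)); crop('w9',420,50,560,220,4,'c8')
print(px2w(d,325.7,129.1,.084)-px2w(ld('w9'),510,134,.084))
E
```

```text
[0.46643269 0.32228184 0.084     ] [0.46606928 0.32196362 0.02      ]
[-0.08085943  0.11068524  0.        ]
```

View pics/c8.png

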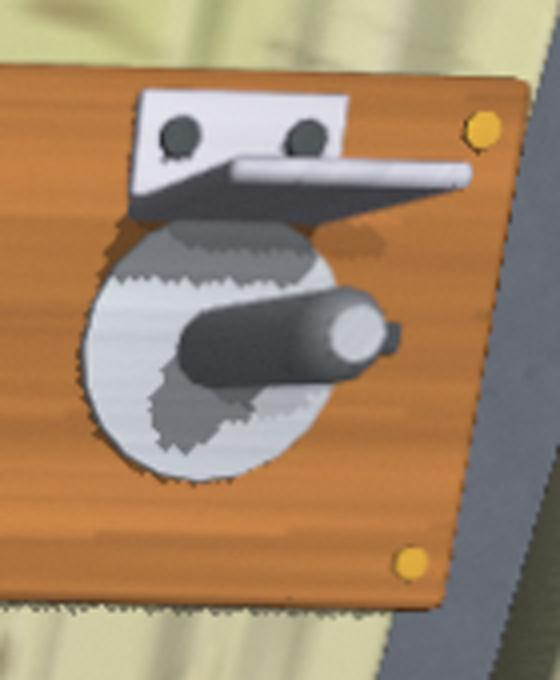

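```bash
python3 - <<'E'
s=open('h.py').read()
s=s.replace("H=np.array(d['hand_eye'])","H=np.array(d['hand_eye'])+HB").replace("import numpy as np, cv2","import numpy as np, cv2\nHB=np.zeros((4,4));HB[0,3]=.0005;HB[1,3]=-.001")
open('h.py','w').write(s)
E
python3 - <<'E'
from h import *
print(px2w(ld('w9'),325.7,129.1,.084))
st()
go([.4633,.3212,.125],35.9)
E
```

```text
[0.46621906 0.32337927 0.084     ]
t 11.02 p [0.3937 0.2705 0.2004] yaw 37.61 tilt [-0.0009 -0.0005] F [-0.8  1.1 -2.4] w 0.0393 q6 1.39
row [0.2155, 0.0058, 0.1882] [-0.0002, 0.0013, 0.0379] rows 2.7 t 11.02
```

Request:
arm_command:
  deltas:
    - [0.1,0.006,0.0,0,0,0.038,0.6]
    - [0.2155,0.006,0.05,0,0,0.038,0.6]
    - [0.2155,0.006,0.1,0,0,0.038,0.6]
    - [0.2155,0.006,0.15,0,0,0.038,0.6]
    - [0.2155,0.006,0.188,0,0,0.038,0.6]
    - [0.2155,0.006,0.188,0,0,0.038,0.6]
    - [0.2155,0.006,0.188,0,0,0.038,0.6]
    - [0.2155,0.006,0.188,0,0,0.038,0.6]

```text
time: 11.68
ee_pos: [0.4643, 0.3213, 0.1265]
orientation: [[0.811, 0.584, 0.001], [0.584, -0.811, 0.0], [0.001, 0.0, -1.0]]
contact_force: [-0.9, -0.1, -1.9]
gripper_width: 0.0393
```

```bash
python3 - <<'E'
from h import *
st();snap('wrist','w10');go([.4633,.3212,.046],35.9); crop('w10',220,180,420,330,3.5,'c8')
E
```

```text
t 11.68 p [0.4643 0.3213 0.1265] yaw 35.76 tilt [0.0008 0.0004] F [-0.9 -0.1 -1.9] w 0.0393 q6 1.45
row [-0.003, -0.0014, 0.202] [0.0002, -0.002, -0.0034] rows 1.9 t 11.73
```

View pics/c8.png

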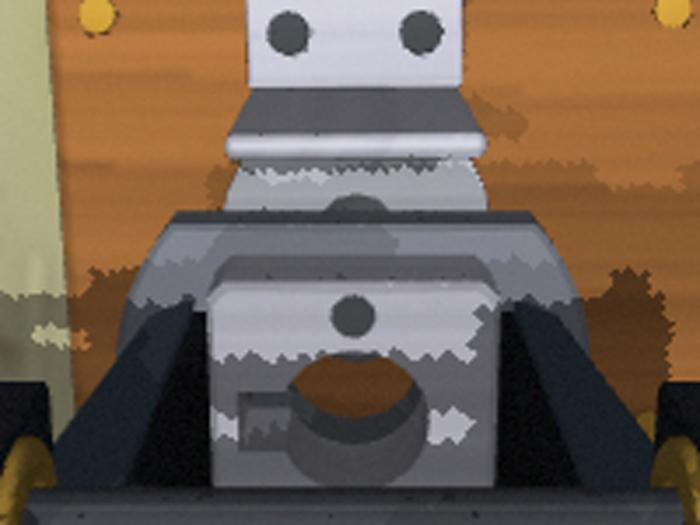

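Request:
arm_command:
  deltas:
    - [-0.003,-0.0015,0.03,0,0,0,0.6]
    - [-0.003,-0.0015,0.06,0,0,0,0.6]
    - [-0.003,-0.0015,0.08,0,0,0,0.6]
    - [-0.003,-0.0015,0.1,0,0,0,0.6]
    - [-0.003,-0.0015,0.11,0,0,0,0.6]
    - [-0.003,-0.0015,0.12,0,0,0,0.6]

```text
time: 12.23
ee_pos: [0.4628, 0.321, 0.0776]
orientation: [[0.812, 0.584, 0.0], [0.584, -0.812, 0.0], [0.0, 0.0, -1.0]]
contact_force: [0.6, 0.3, -1.9]
gripper_width: 0.0396
```

Request:
arm_command:
  deltas:
    - [0,0,0.02,0,0,0,0.6]
    - [0,0,0.04,0,0,0,0.6]
    - [0,0,0.055,0,0,0,0.6]
    - [0,0,0.067,0,0,0,0.6]
    - [0,0,0.075,0,0,0,0.6]
    - [0,0,0.081,0,0,0,0.6]
    - [0,0,0.081,0,0,0,0.6]

```text
time: 12.82
ee_pos: [0.4626, 0.3209, 0.0459]
orientation: [[0.812, 0.584, 0.0], [0.584, -0.812, 0.0], [0.0, 0.0, -1.0]]
contact_force: [-4.5, -2.6, 11.8]
gripper_width: 0.0397
```

Request:
arm_command:
  deltas:
    - [0,0,0,0,0,0,-0.4]
    - [0,0,0,0,0,0,-0.4]
    - [0,0,0,0,0,0,-0.4]
    - [0,0,0,0,0,0,-0.4]
    - [0,0,-0.1,0,0,0,-0.4]
    - [0,0,-0.2,0,0,0,-0.4]
    - [0,0,-0.3,0,0,0,-0.4]
    - [0,0,-0.4,0,0,0,-0.4]
    - [-0.1,0,-0.4,0,0,0,-0.4]
    - [-0.1,0,-0.4,0,0,0,-0.4]

```text
time: 13.65
ee_pos: [0.4262, 0.2952, 0.2067]
orientation: [[0.812, 0.584, -0.001], [0.584, -0.812, -0.001], [-0.001, 0.0, -1.0]]
contact_force: [-0.8, 0.5, -0.5]
gripper_width: 0.0636
```

```bash
python3 - <<'E'
from h import *
st();snap('wrist','w11');
go([.3743+.0,.2211,.12],-19)
E
```

```text
t 13.65 p [0.4262 0.2952 0.2067] yaw 35.72 tilt [-0.0008 -0.0006] F [-0.8  0.5 -0.5] w 0.0636 q6 1.44
row [-0.2184, 0.0744, 0.2155] [0.0003, 0.0006, 1.2156] rows 7.6 t 13.7
```

View pics/w11.png

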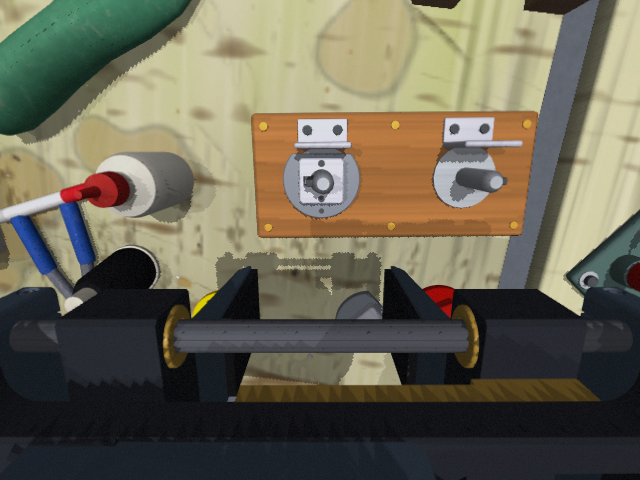

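Request:
arm_command:
  deltas:
    - [-0.218,0.074,0.1,0,0,0.9,-0.4]
    - [-0.218,0.074,0.1,0,0,0.9,-0.4]
    - [-0.218,0.074,0.1,0,0,0.9,-0.4]
    - [-0.218,0.074,0.1,0,0,0.9,-0.4]
    - [-0.218,0.074,0.1,0,0,0.9,-0.4]
    - [-0.218,0.074,0.1,0,0,0.9,-0.4]

```text
time: 14.2
ee_pos: [0.3769, 0.2226, 0.1651]
orientation: [[0.996, -0.091, 0.0], [-0.091, -0.996, 0.0], [0.0, -0.0, -1.0]]
contact_force: [0.6, 0.1, 0.0]
gripper_width: 0.0637
```

```bash
python3 - <<'E'
from h import *
st()
go([.3743,.2211,.11],-19)
E
```

```text
t 14.2 p [0.3769 0.2226 0.1651] yaw -5.24 tilt [0.0001 0.    ] F [0.6 0.1 0. ] w 0.0637 q6 2.06
row [-0.0062, 0.0043, 0.1379] [-0.0001, -0.0001, 0.3059] rows 1.9 t 14.2
```

Request:
arm_command:
  deltas:
    - [-0.006,0.004,0.08,0,0,0.306,-0.4]
    - [-0.006,0.004,0.138,0,0,0.306,-0.4]
    - [-0.006,0.004,0.138,0,0,0.306,-0.4]
    - [-0.006,0.004,0.138,0,0,0.306,-0.4]
    - [-0.006,0.004,0.138,0,0,0.306,-0.4]

```text
time: 14.62
ee_pos: [0.3747, 0.2216, 0.1108]
orientation: [[0.949, -0.314, 0.0], [-0.314, -0.949, 0.0], [0.0, -0.0, -1.0]]
contact_force: [0.5, 0.2, 0.2]
gripper_width: 0.0635
```

```bash
python3 - <<'E'
from h import *
st();snap('wrist','w12')
ov('w12',[(.3743,.2211,0,-19,1)],'o3',(200,180,450,330),3.2)
go([.3743,.2211,.024],-19)
E
```

```text
t 14.62 p [0.3747 0.2216 0.1108] yaw -18.33 tilt [0.0005 0.0002] F [0.5 0.2 0.2] w 0.0635 q6 2.29
row [-0.0013, 0.002, 0.2178] [-0.0013, -0.0014, 0.014] rows 2.1 t 14.67
```

View pics/o3.png

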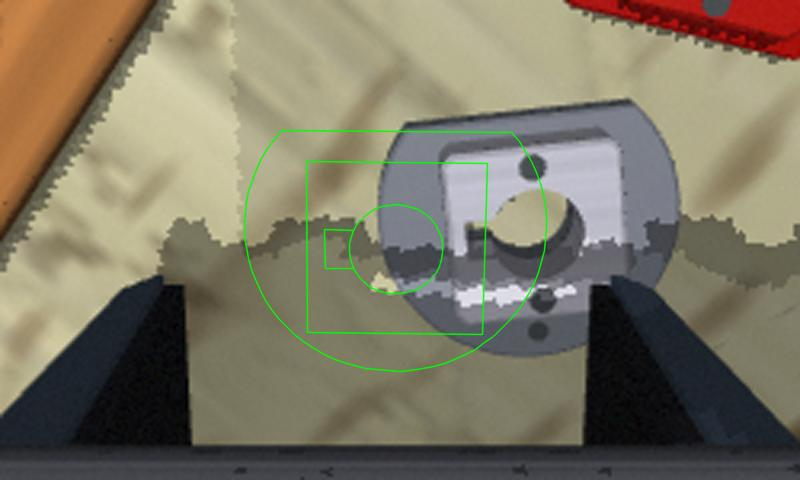

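```bash
python3 - <<'E'
from h import *
d=ld('w12');e=lambda x,y:(x/3.2+200,y/3.2+180)
c=px2w(d,*e(536,235),.026);a=px2w(d,*e(632,99),.01)-px2w(d,*e(405,123),.01)
yaw=np.degrees(np.arctan2(a[1],a[0]))+90;print(c,yaw)
ov('w12',[(c[0],c[1],0,yaw,1)],'o3',(200,180,450,330),3.2)
E
```

```text
[0.36735755 0.19010245 0.026     ] -12.267256556139046
```

View pics/o3.png

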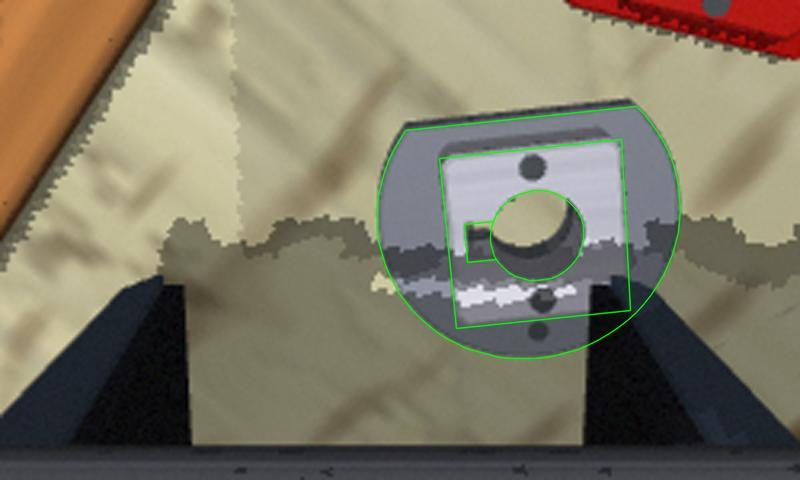

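```bash
python3 - <<'E'
from h import *
st()
go([.3674,.1901,.060],-12.4)
E
```

```text
t 14.67 p [0.3749 0.2217 0.1111] yaw -18.37 tilt [0.0014 0.0006] F [-0.5  0.1 -0.6] w 0.0638 q6 2.29
row [0.0069, 0.0809, 0.1277] [-0.0012, -0.0015, -0.1327] rows 1.5 t 14.67
```

Request:
arm_command:
  deltas:
    - [0.007,0.08,0,0,0,-0.133,-0.4]
    - [0.007,0.08,0.05,0,0,-0.133,-0.4]
    - [0.007,0.08,0.127,0,0,-0.133,-0.4]
    - [0.007,0.08,0.127,0,0,-0.133,-0.4]
    - [0.007,0.08,0.127,0,0,-0.133,-0.4]

```text
time: 15.08
ee_pos: [0.3664, 0.19, 0.0596]
orientation: [[0.976, -0.217, -0.002], [-0.217, -0.976, -0.001], [-0.001, 0.001, -1.0]]
contact_force: [0.6, -0.1, 0.2]
gripper_width: 0.0637
```

```bash
python3 - <<'E'
from h import *
st();snap('wrist','w13');crop('w13',200,180,450,330,3.2,'c8')
go([.3674,.1901,.025],-12.4)
E
```

```text
t 15.08 p [0.3664 0.19   0.0596] yaw -12.5 tilt [-0.0016 -0.0006] F [ 0.6 -0.1  0.2] w 0.0637 q6 2.12
row [0.0012, 0.0002, 0.0882] [-0.0001, -0.0001, -0.0025] rows 0.8 t 15.13
```

View pics/c8.png

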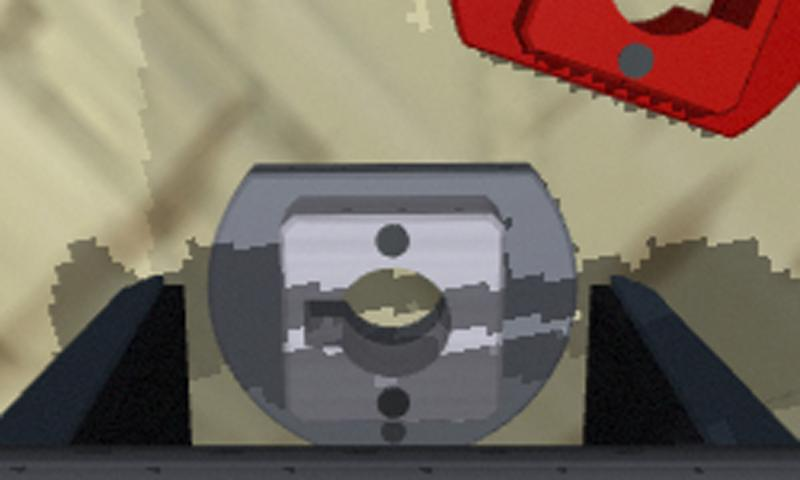

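Request:
arm_command:
  deltas:
    - [0.001,0,0.05,0,0,0,-0.4]
    - [0.001,0,0.087,0,0,0,-0.4]
    - [0.001,0,0.087,0,0,0,-0.4]
    - [0.001,0,0.087,0,0,0,0.6]
    - [0.001,0,0.087,0,0,0,0.6]
    - [0.001,0,0.087,0,0,0,0.6]
    - [0.001,0,0.087,0,0,0,0.6]
    - [0.001,0,0.087,0,0,0,0.6]
    - [0.001,0,0.087,0,0,0,0.6]
  newtons: 40

```text
time: 15.88
ee_pos: [0.3674, 0.1901, 0.0253]
orientation: [[0.976, -0.218, 0.001], [-0.218, -0.976, 0.0], [0.001, -0.001, -1.0]]
contact_force: [-1.9, -1.2, 17.9]
gripper_width: 0.0399
```

Request:
arm_command:
  deltas:
    - [0,0,-0.1,0,0,0,0.6]
    - [0,0,-0.2,0,0,0,0.6]
    - [0,0,-0.3,0,0,0,0.6]
    - [0,0,-0.4,0,0,0,0.6]
    - [0,0,-0.43,0,0,0,0.6]
    - [0,0,-0.43,0,0,0,0.6]

```text
time: 16.38
ee_pos: [0.3685, 0.1906, 0.2]
orientation: [[0.976, -0.218, 0.006], [-0.218, -0.976, 0.002], [0.006, -0.004, -1.0]]
contact_force: [-0.0, 0.3, -1.5]
gripper_width: 0.0393
```

```bash
python3 - <<'E'
from h import *
st();snap('wrist','w14');crop('w14',250,220,400,340,5,'c8')
go([.4633,.3212,.20],35.9)
E
```

```text
t 16.38 p [0.3685 0.1906 0.2   ] yaw -12.58 tilt [0.0064 0.0022] F [-0.   0.3 -1.5] w 0.0393 q6 2.12
row [0.1623, -0.3718, -0.004] [-0.0007, -0.0048, -1.0773] rows 6.8 t 16.43
```

View pics/c8.png

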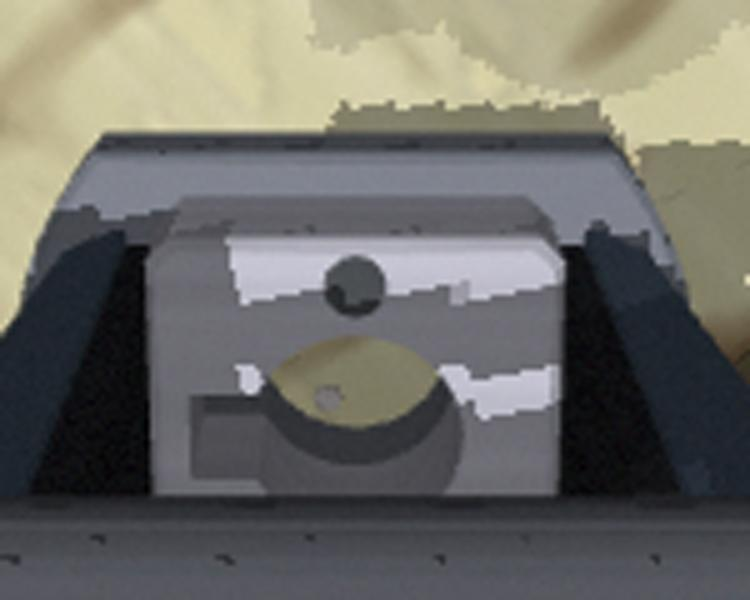

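```bash
python3 - <<'E'
from h import *
crop('w11',270,130,380,230,6,'c8')
d=ld('w11'); print([w2px(d,[.4661,.3233,z]) for z in (.084,.046)])
E
```

```text
[(np.float64(323.0517730425968), np.float64(184.5087837074801)), (np.float64(322.7770559946637), np.float64(180.68845295062496))]
```

View pics/c8.png

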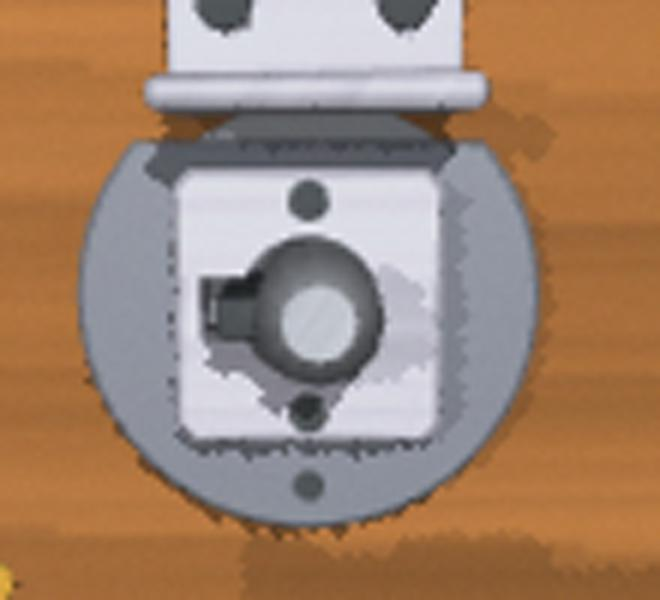

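Request:
arm_command:
  deltas:
    - [0.08,-0.18,0,0,0,-0.54,0.6]
    - [0.08,-0.18,0,0,0,-0.54,0.6]
    - [0.08,-0.18,0,0,0,-0.54,0.6]
    - [0.08,-0.18,0,0,0,-0.54,0.6]
    - [0.08,-0.18,0,0,0,-0.54,0.6]

```text
time: 16.85
ee_pos: [0.413, 0.2532, 0.1946]
orientation: [[0.978, 0.206, -0.003], [0.206, -0.978, -0.001], [-0.003, 0.001, -1.0]]
contact_force: [-0.1, -0.2, -1.9]
gripper_width: 0.0395
```

```bash
python3 - <<'E'
from h import *
st()
go([.4664,.3228,.13],35.9)
E
```

```text
t 16.85 p [0.413  0.2532 0.1946] yaw 11.91 tilt [-0.0031 -0.0014] F [-0.1 -0.2 -1.9] w 0.0395 q6 1.79
row [0.167, -0.1428, 0.1608] [0.0, 0.0043, -0.5332] rows 3.4 t 16.85
```

Request:
arm_command:
  deltas:
    - [0.167,-0.143,0,0,0,-0.533,0.6]
    - [0.167,-0.143,0,0,0,-0.533,0.6]
    - [0.167,-0.143,0.05,0,0,-0.533,0.6]
    - [0.167,-0.143,0.1,0,0,-0.533,0.6]
    - [0.167,-0.143,0.15,0,0,-0.533,0.6]
    - [0.167,-0.143,0.16,0,0,-0.533,0.6]
    - [0.167,-0.143,0.16,0,0,-0.533,0.6]
    - [0.167,-0.143,0.16,0,0,-0.533,0.6]

```text
time: 17.52
ee_pos: [0.4675, 0.3226, 0.1326]
orientation: [[0.813, 0.582, -0.001], [0.582, -0.813, -0.0], [-0.001, -0.0, -1.0]]
contact_force: [0.2, -0.9, -1.3]
gripper_width: 0.0397
```

```bash
python3 - <<'E'
from h import *
st()
go([.4664,.3228,.0713],35.9)
E
```

```text
t 17.52 p [0.4675 0.3226 0.1326] yaw 35.6 tilt [-0.0007 -0.0004] F [ 0.2 -0.9 -1.3] w 0.0397 q6 1.45
row [-0.0018, -0.0021, 0.1532] [-0.0001, 0.001, -0.0066] rows 1.5 t 17.52
```

Request:
arm_command:
  deltas:
    - [-0.0018,-0.002,0.02,0,0,-0.006,0.6]
    - [-0.0018,-0.002,0.04,0,0,-0.006,0.6]
    - [-0.0018,-0.002,0.06,0,0,-0.006,0.6]
    - [-0.0018,-0.002,0.08,0,0,-0.006,0.6]
    - [-0.0018,-0.002,0.1,0,0,-0.006,0.6]
    - [-0.0018,-0.002,0.11,0,0,-0.006,0.6]

```text
time: 18.02
ee_pos: [0.4662, 0.3228, 0.0871]
orientation: [[0.809, 0.587, -0.001], [0.587, -0.809, -0.001], [-0.001, -0.0, -1.0]]
contact_force: [-0.3, 1.0, -1.9]
gripper_width: 0.0397
```

Request:
arm_command:
  deltas:
    - [0,0,0.01,0,0,0,0.6]
    - [0,0,0.02,0,0,0,0.6]
    - [0,0,0.03,0,0,0,0.6]
    - [0,0,0.038,0,0,0,0.6]
    - [0,0,0.044,0,0,0,0.6]
    - [0,0,0.044,0,0,0,0.6]

```text
time: 18.52
ee_pos: [0.4667, 0.3231, 0.0713]
orientation: [[0.809, 0.587, 0.0], [0.587, -0.809, 0.0], [0.0, 0.0, -1.0]]
contact_force: [-1.0, -1.5, 6.2]
gripper_width: 0.0395
```

Request:
arm_command:
  deltas:
    - [0,0,0,0,0,0,-0.4]
    - [0,0,0,0,0,0,-0.4]
    - [0,0,0,0,0,0,-0.4]
    - [0,0,0,0,0,0,-0.4]
    - [0,0,-0.1,0,0,0,-0.4]
    - [0,0,-0.2,0,0,0,-0.4]
    - [0,0,-0.3,0,0,0,-0.4]
    - [-0.1,0,-0.36,0,0,0,-0.4]
    - [-0.1,0,-0.36,0,0,0,-0.4]
    - [-0.1,0,-0.36,0,0,0,-0.4]

```text
time: 19.35
ee_pos: [0.4337, 0.2992, 0.2167]
orientation: [[0.809, 0.587, 0.002], [0.587, -0.809, 0.001], [0.003, 0.0, -1.0]]
contact_force: [1.4, 0.6, -0.1]
gripper_width: 0.0641
```

```bash
python3 - <<'E'
from h import *
st();snap('wrist','w15')
go([.4176,.1311,.13],-31.6)
E
```

```text
t 19.35 p [0.4337 0.2992 0.2167] yaw 35.96 tilt [0.0022 0.0012] F [ 1.4  0.6 -0.1] w 0.0641 q6 1.43
row [-0.2813, 0.3164, 0.2134] [-0.0009, -0.0019, 1.5013] rows 9.4 t 19.4
```

View pics/w15.png

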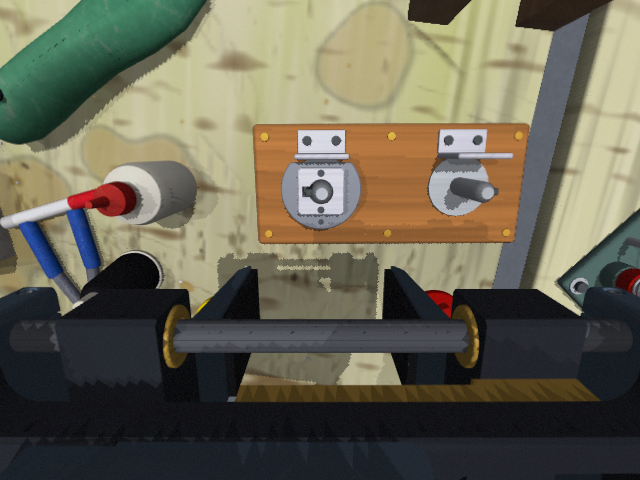

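Both left formers are stacked on the left arbor. Now the red one.

Request:
arm_command:
  deltas:
    - [-0.2,0.22,0.0,0,0,0.9,-0.4]
    - [-0.2,0.22,0.05,0,0,0.9,-0.4]
    - [-0.2,0.22,0.05,0,0,0.9,-0.4]
    - [-0.2,0.22,0.05,0,0,0.9,-0.4]
    - [-0.2,0.22,0.05,0,0,0.9,-0.4]
    - [-0.2,0.22,0.05,0,0,0.9,-0.4]
    - [-0.2,0.22,0.05,0,0,0.9,-0.4]

```text
time: 19.98
ee_pos: [0.4217, 0.1813, 0.1939]
orientation: [[0.996, -0.084, -0.001], [-0.084, -0.996, -0.0], [-0.001, 0.0, -1.0]]
contact_force: [-0.5, -0.9, 0.8]
gripper_width: 0.0641
```

```bash
python3 - <<'E'
from h import *
st()
go([.4176,.1311,.11],-31.6)
E
```

```text
t 19.98 p [0.4217 0.1813 0.1939] yaw -4.82 tilt [-0.0013 -0.0004] F [-0.5 -0.9  0.8] w 0.0641 q6 1.93
row [0.0006, 0.1257, 0.2097] [0.0009, 0.0014, 0.5952] rows 3.7 t 19.98
```

Request:
arm_command:
  deltas:
    - [0,0.126,0.05,0,0,0.595,-0.4]
    - [0,0.126,0.1,0,0,0.595,-0.4]
    - [0,0.126,0.15,0,0,0.595,-0.4]
    - [0,0.126,0.2,0,0,0.595,-0.4]
    - [0,0.126,0.21,0,0,0.595,-0.4]
    - [0,0.126,0.21,0,0,0.595,-0.4]
    - [0,0.126,0.21,0,0,0.595,-0.4]

```text
time: 20.57
ee_pos: [0.4175, 0.1314, 0.111]
orientation: [[0.857, -0.515, -0.0], [-0.515, -0.857, -0.0], [-0.0, 0.0, -1.0]]
contact_force: [0.2, -0.2, -0.6]
gripper_width: 0.0635
```

```bash
python3 - <<'E'
from h import *
st();snap('wrist','w16')
ov('w16',[(.4176,.1311,0,148.4,1)],'o3',(200,180,450,330),3.2)
go([.4176,.1311,.025],-31.6)
E
```

```text
t 20.57 p [0.4175 0.1314 0.111 ] yaw -31.0 tilt [-0.0004 -0.0001] F [ 0.2 -0.2 -0.6] w 0.0635 q6 2.28
row [-0.0001, 0.0011, 0.2161] [-0.0006, -0.0006, 0.0122] rows 2.1 t 20.62
```

View pics/o3.png

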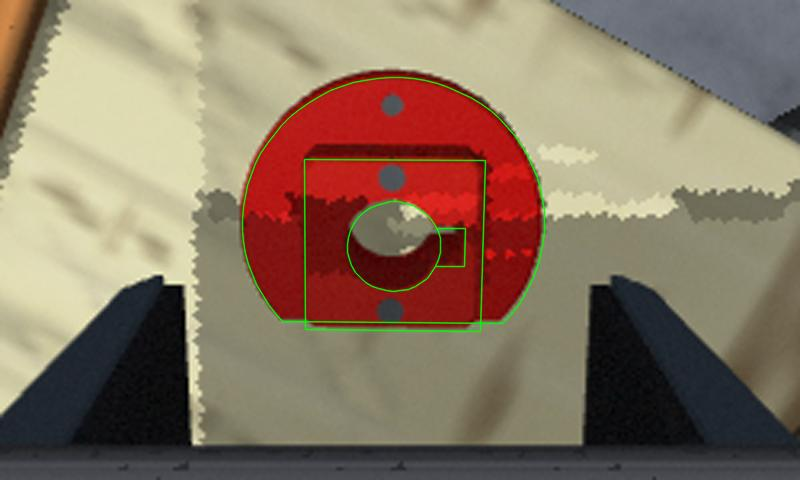

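Request:
arm_command:
  deltas:
    - [0,0.001,0.07,0,0,0.012,-0.4]
    - [0,0.001,0.14,0,0,0.012,-0.4]
    - [0,0.001,0.216,0,0,0.012,-0.4]
    - [0,0.001,0.216,0,0,0.012,-0.4]
    - [0,0.001,0.216,0,0,0.012,0.6]
    - [0,0.001,0.216,0,0,0.012,0.6]
    - [0,0.001,0.216,0,0,0.012,0.6]
    - [0,0.001,0.216,0,0,0.012,0.6]
    - [0,0.001,0.216,0,0,0.012,0.6]
    - [0,0.001,0.216,0,0,0.012,0.6]
  newtons: 40

```text
time: 21.45
ee_pos: [0.4175, 0.1309, 0.0252]
orientation: [[0.85, -0.527, 0.002], [-0.527, -0.85, 0.0], [0.001, -0.001, -1.0]]
contact_force: [-1.1, -0.6, 10.1]
gripper_width: 0.0397
```

Request:
arm_command:
  deltas:
    - [0,0,-0.1,0,0,0,0.6]
    - [0,0,-0.2,0,0,0,0.6]
    - [0,0,-0.3,0,0,0,0.6]
    - [0,0,-0.4,0,0,0,0.6]
    - [0,0,-0.45,0,0,0,0.6]
    - [0,0,-0.45,0,0,0,0.6]

```text
time: 21.95
ee_pos: [0.419, 0.1312, 0.2091]
orientation: [[0.85, -0.527, 0.008], [-0.527, -0.85, 0.001], [0.006, -0.005, -1.0]]
contact_force: [0.9, 0.1, -0.7]
gripper_width: 0.0397
```

```bash
python3 - <<'E'
from h import *
st();snap('wrist','w17');crop('w17',250,220,400,340,5,'c8')
go([.5635,-.0877,.20],-7.6)
E
```

```text
t 21.95 p [0.419  0.1312 0.2091] yaw -31.82 tilt [0.0079 0.0013] F [ 0.9  0.1 -0.7] w 0.0397 q6 2.29
row [0.5971, 0.273, 0.0182] [-0.0033, -0.0058, -0.5382] rows 6.3 t 22.0
```

View pics/c8.png

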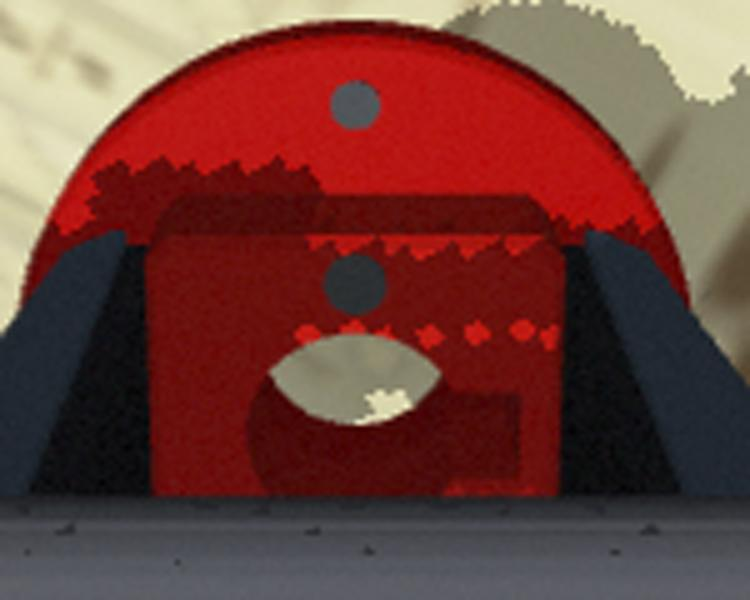

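Request:
arm_command:
  deltas:
    - [0.36,0.35,0.02,0,0,-0.535,0.6]
    - [0.36,0.35,0.02,0,0,-0.535,0.6]
    - [0.36,0.35,0.02,0,0,-0.535,0.6]
    - [0.36,0.35,0.02,0,0,-0.535,0.6]
    - [0.36,0.35,0.02,0,0,-0.535,0.6]
    - [0.36,0.35,0.02,0,0,-0.535,0.6]
    - [0.36,0.35,0.02,0,0,-0.535,0.6]
    - [0.36,0.35,0.02,0,0,-0.535,0.6]

```text
time: 22.67
ee_pos: [0.4648, -0.065, 0.1952]
orientation: [[0.99, -0.138, -0.002], [-0.138, -0.99, 0.001], [-0.002, -0.0, -1.0]]
contact_force: [-0.5, 0.0, -0.9]
gripper_width: 0.04
```

```bash
python3 - <<'E'
from h import *
st();snap('wrist','w18');crop('w18',250,100,400,250,5,'c8')
print(w2px(ld('w18'),[.5635,-.0877,.096]))
go([.5635,-.0877,.15],-7.6)
E
```

```text
t 22.67 p [ 0.4648 -0.065   0.1952] yaw -7.91 tilt [-0.0022  0.0006] F [-0.5  0.  -0.9] w 0.04 q6 1.44
(np.float64(335.64508477614), np.float64(110.0395860596035))
row [0.2533, 0.025, 0.1128] [-0.0006, 0.0029, -0.0052] rows 2.7 t 22.72
```

View pics/w18.png

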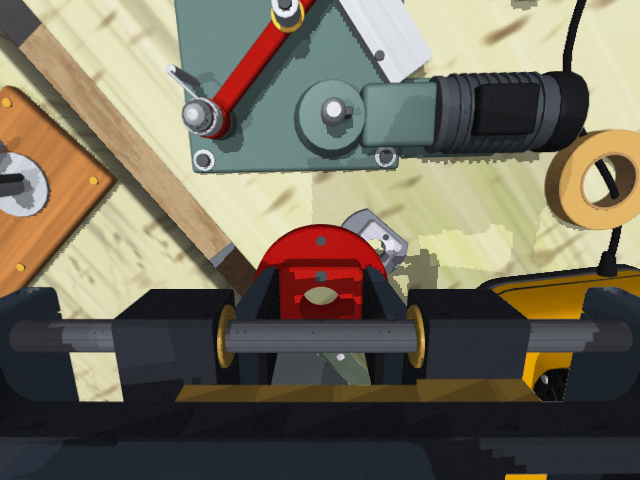

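View pics/c8.png

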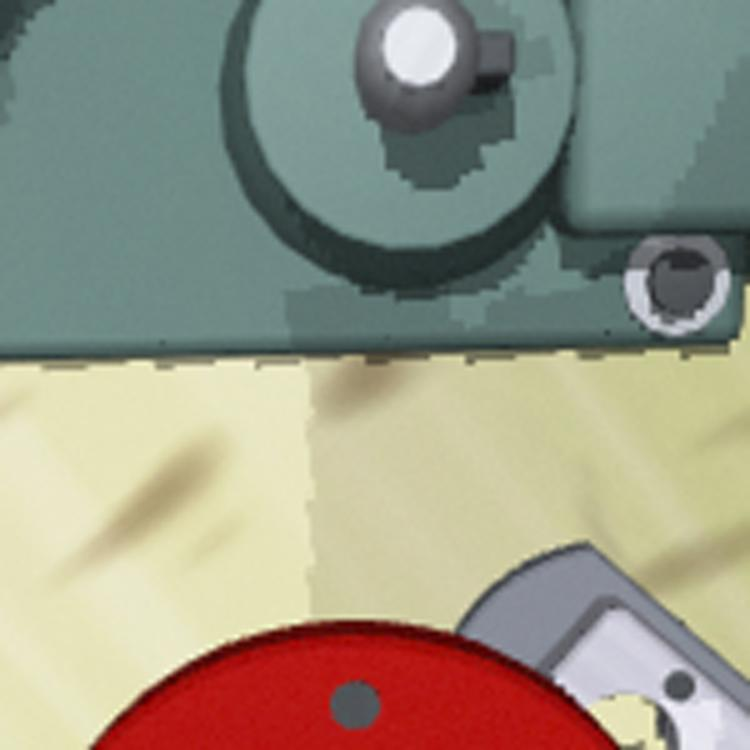

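Request:
arm_command:
  deltas:
    - [0.1,0.024,0.05,0,0,-0.005,0.6]
    - [0.2,0.024,0.11,0,0,-0.005,0.6]
    - [0.254,0.024,0.113,0,0,-0.005,0.6]
    - [0.254,0.024,0.113,0,0,-0.005,0.6]
    - [0.254,0.024,0.113,0,0,-0.005,0.6]
    - [0.254,0.024,0.113,0,0,-0.005,0.6]

```text
time: 23.22
ee_pos: [0.5638, -0.086, 0.1507]
orientation: [[0.992, -0.13, -0.002], [-0.13, -0.992, 0.001], [-0.002, -0.0, -1.0]]
contact_force: [-0.0, 0.1, -0.9]
gripper_width: 0.0399
```

```bash
python3 - <<'E'
from h import *
st()
go([.5638,-.0872,.0792],-7.6)
E
```

```text
t 23.22 p [ 0.5638 -0.086   0.1507] yaw -7.46 tilt [-0.0017  0.0005] F [-0.   0.1 -0.9] w 0.0399 q6 1.44
row [0.0006, 0.003, 0.1788] [-0.0004, 0.0023, 0.003] rows 1.7 t 23.22
```

Request:
arm_command:
  deltas:
    - [0.0005,0.003,0.02,0,0,0.003,0.6]
    - [0.0005,0.003,0.04,0,0,0.003,0.6]
    - [0.0005,0.003,0.06,0,0,0.003,0.6]
    - [0.0005,0.003,0.08,0,0,0.003,0.6]
    - [0.0005,0.003,0.1,0,0,0.003,0.6]
    - [0.0005,0.003,0.115,0,0,0.003,0.6]
    - [0.0005,0.003,0.115,0,0,0.003,0.6]

```text
time: 23.8
ee_pos: [0.5641, -0.0884, 0.1037]
orientation: [[0.991, -0.134, -0.002], [-0.134, -0.991, 0.001], [-0.002, -0.0, -1.0]]
contact_force: [-1.1, -1.2, -2.1]
gripper_width: 0.0399
```

Request:
arm_command:
  deltas:
    - [0,0,0.015,0,0,0,0.6]
    - [0,0,0.03,0,0,0,0.6]
    - [0,0,0.045,0,0,0,0.6]
    - [0,0,0.057,0,0,0,0.6]
    - [0,0,0.065,0,0,0,0.6]
    - [0,0,0.065,0,0,0,0.6]

```text
time: 24.3
ee_pos: [0.5648, -0.0886, 0.079]
orientation: [[0.991, -0.134, -0.0], [-0.134, -0.991, 0.0], [-0.0, 0.0, -1.0]]
contact_force: [-2.3, -0.0, -2.6]
gripper_width: 0.0397
```

```bash
python3 - <<'E'
from h import *
st();snap('wrist','w19')
E
```

```text
t 24.3 p [ 0.5648 -0.0886  0.079 ] yaw -7.68 tilt [-0.0002  0.    ] F [-2.3 -0.  -2.6] w 0.0397 q6 1.44
```

View pics/w19.png

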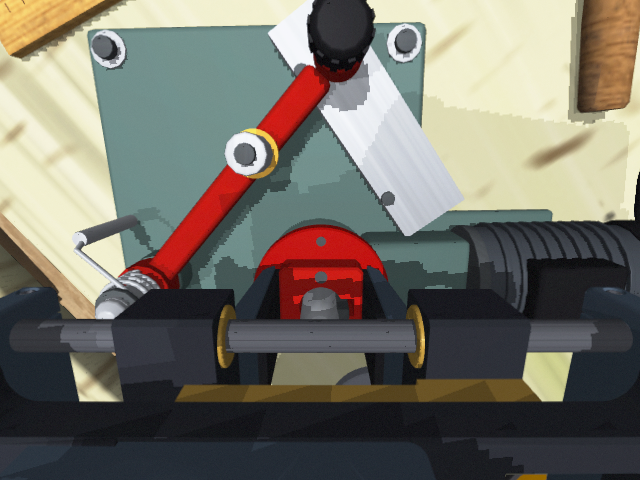

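Request:
arm_command:
  deltas:
    - [0,0,0.003,0,0,0,0.6]
    - [0,0,0.006,0,0,0,0.6]
    - [0,0,0.006,0,0,0,0.6]

```text
time: 24.6
ee_pos: [0.565, -0.0886, 0.0787]
orientation: [[0.991, -0.134, 0.001], [-0.134, -0.991, -0.0], [0.001, 0.0, -1.0]]
contact_force: [-11.7, 3.2, 36.7]
gripper_width: 0.0399
```

Request:
arm_command:
  deltas:
    - [0,0,0,0,0,0,-0.4]
    - [0,0,0,0,0,0,-0.4]
    - [0,0,0,0,0,0,-0.4]
    - [0,0,0,0,0,0,-0.4]
    - [0,0,-0.08,0,0,0,-0.4]
    - [0,0,-0.18,0,0,0,-0.4]
    - [0,0,-0.28,0,0,0,-0.4]
    - [-0.05,0,-0.35,0,0,0,-0.4]
    - [-0.1,0,-0.35,0,0,0,-0.4]
    - [-0.1,0,-0.35,0,0,0,-0.4]

```text
time: 25.43
ee_pos: [0.5232, -0.0828, 0.2183]
orientation: [[0.991, -0.134, 0.001], [-0.134, -0.991, -0.0], [0.001, 0.0, -1.0]]
contact_force: [1.7, -0.4, 0.8]
gripper_width: 0.064
```

```bash
python3 - <<'E'
from h import *
st();snap('wrist','w20');crop('w20',220,60,420,260,3.5,'c8')
d=ld('w20'); print([w2px(d,[.5638,-.0877,z]) for z in(.096,.08)])
go([.6853,-.111,.15],-49.3)
E
```

```text
t 25.43 p [ 0.5232 -0.0828  0.2183] yaw -7.68 tilt [ 0.0011 -0.0004] F [ 1.7 -0.4  0.8] w 0.064 q6 1.44
[(np.float64(321.600513159558), np.float64(194.52827068083366)), (np.float64(321.53263265091476), np.float64(192.33702923857777))]
row [0.4082, 0.0153, 0.1691] [-0.0002, -0.0009, 0.9247] rows 5.8 t 25.48
```

View pics/c8.png

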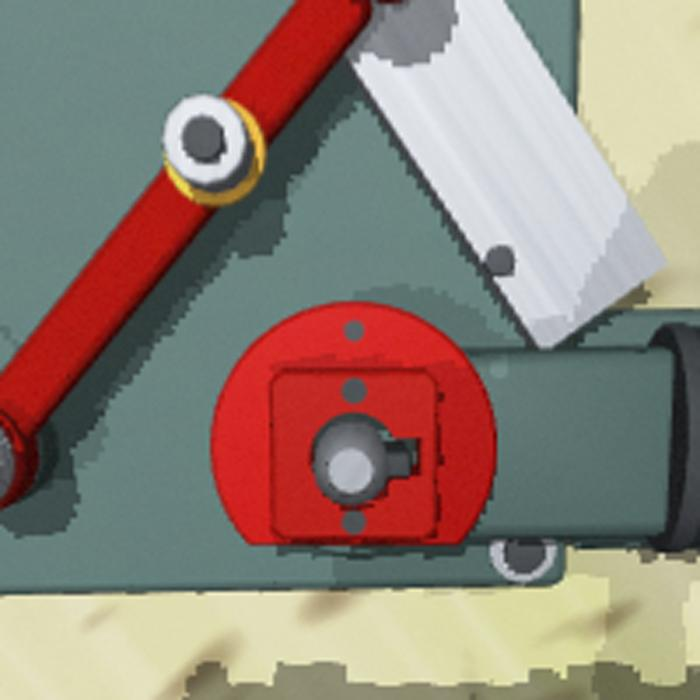

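Request:
arm_command:
  deltas:
    - [0.408,0.015,0.05,0,0,0.92,-0.1]
    - [0.408,0.015,0.05,0,0,0.92,-0.1]
    - [0.408,0.015,0.05,0,0,0.92,-0.1]
    - [0.408,0.015,0.05,0,0,0.92,-0.1]
    - [0.408,0.015,0.1,0,0,0.92,-0.1]
    - [0.408,0.015,0.17,0,0,0.92,-0.1]
    - [0.408,0.015,0.2,0,0,0.92,-0.1]
    - [0.408,0.015,0.2,0,0,0.92,-0.1]
    - [0.408,0.015,0.2,0,0,0.92,-0.1]

```text
time: 26.23
ee_pos: [0.6859, -0.1109, 0.1364]
orientation: [[0.658, -0.753, -0.002], [-0.753, -0.658, 0.0], [-0.001, 0.001, -1.0]]
contact_force: [0.6, 0.1, 0.2]
gripper_width: 0.0501
```

```bash
python3 - <<'E'
from h import *
st();snap('wrist','w21');crop('w21',220,180,420,330,3.5,'c8')
go([.6850,-.111,.0735],-49.3)
E
```

```text
t 26.23 p [ 0.6859 -0.1109  0.1364] yaw -48.87 tilt [-0.0016  0.0004] F [0.6 0.1 0.2] w 0.0501 q6 2.18
row [-0.0027, 0.0028, 0.1604] [-0.0004, -0.0006, 0.0087] rows 1.5 t 26.28
```

View pics/c8.png

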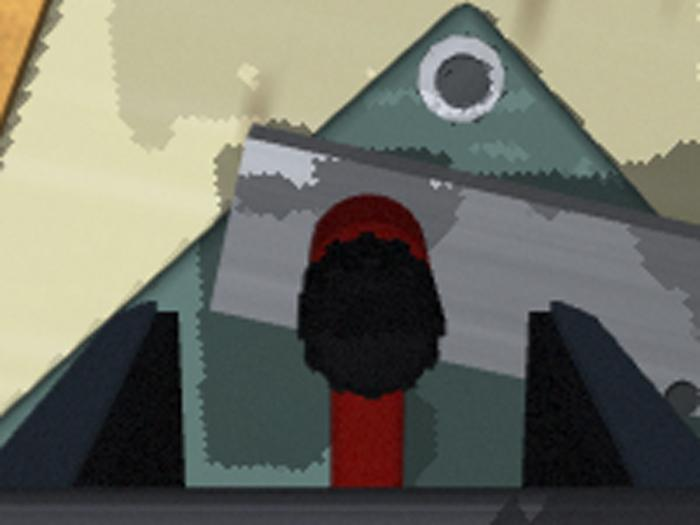

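```bash
python3 - <<'E'
from h import *
d=ld('w21');q=w2px(d,[.685,-.111,.089]);print(q,(q[0]-220)*3.5,(q[1]-180)*3.5)
q=w2px(d,[.685,-.111,.061]);print((q[0]-220)*3.5,(q[1]-180)*3.5)
E
```

```text
(np.float64(323.80432948450954), np.float64(275.12089472837874)) 363.3151531957834 332.9231315493256
361.7881538306425 285.60795059566146
```

Request:
arm_command:
  deltas:
    - [-0.002,0.004,0.08,0,0,0.008,-0.1]
    - [-0.002,0.004,0.158,0,0,0.008,-0.1]
    - [-0.002,0.004,0.158,0,0,0.008,-0.1]
    - [-0.002,0.004,0.158,0,0,0.008,0.9]
    - [-0.002,0.004,0.158,0,0,0.008,0.9]
    - [-0.002,0.004,0.158,0,0,0.008,0.9]
    - [-0.002,0.004,0.158,0,0,0.008,0.9]
    - [-0.002,0.004,0.158,0,0,0.008,0.9]
    - [-0.002,0.004,0.158,0,0,0.008,0.9]
  newtons: 30

```text
time: 27.03
ee_pos: [0.6852, -0.1121, 0.0755]
orientation: [[0.65, -0.76, 0.002], [-0.76, -0.65, -0.001], [0.002, -0.001, -1.0]]
contact_force: [-2.9, -3.0, 10.2]
gripper_width: 0.024
```

```bash
python3 - <<'E'
from h import *
st()
E
```

```text
t 27.03 p [ 0.6852 -0.1121  0.0755] yaw -49.43 tilt [ 0.0022 -0.0012] F [-2.9 -3.  10.2] w 0.024 q6 2.19
```

Request:
arm_command:
  deltas:
    - [0,0,-0.01,0,0,0,0.9]
    - [0,0,-0.02,0,0,0,0.9]
    - [0,0,-0.03,0,0,0,0.9]
    - [0,0,-0.04,0,0,0,0.9]
    - [0,0,-0.043,0,0,0,0.9]
    - [0,0,-0.043,0,0,0,0.9]

```text
time: 27.53
ee_pos: [0.6844, -0.1118, 0.0917]
orientation: [[0.65, -0.76, 0.0], [-0.76, -0.65, -0.001], [0.001, 0.0, -1.0]]
contact_force: [-1.4, -4.6, 1.6]
gripper_width: 0.0235
```

```bash
python3 - <<'E'
from h import *
st()
s=ctrl.sense();p0=np.array(s['ee_pos'])[:2];R=np.array(s['orientation'])
pv=np.array([.5742,.0114]);
for k in range(1,11):
    a=-.40*k/10;c,S=np.cos(a),np.sin(a);q=pv+np.array([[c,-S],[S,c]])@(p0-pv)
    d=R.T@np.r_[q-p0,0];print(np.round(d/.4,3),round(-a/(np.pi/4),3))
E
```

```text
t 27.53 p [ 0.6844 -0.1118  0.0917] yaw -49.44 tilt [ 0.0002 -0.0006] F [-1.4 -4.6  1.6] w 0.0235 q6 2.19
[0.    0.017 0.   ] 0.051
[-0.001  0.033  0.   ] 0.102
[-0.002  0.05   0.   ] 0.153
[-0.004  0.066  0.   ] 0.204
[-0.006  0.082  0.   ] 0.255
[-0.01   0.098  0.   ] 0.306
[-0.014  0.115  0.   ] 0.357
[-0.018  0.13   0.   ] 0.407
[-0.023  0.146  0.   ] 0.458
[-0.029  0.162  0.   ] 0.509
```

Request:
arm_command:
  deltas:
    - [0,0.017,0,0,0,0.051,0.9]
    - [-0.001,0.033,0,0,0,0.102,0.9]
    - [-0.002,0.05,0,0,0,0.153,0.9]
    - [-0.004,0.066,0,0,0,0.204,0.9]
    - [-0.006,0.082,0,0,0,0.255,0.9]
    - [-0.01,0.098,0,0,0,0.306,0.9]
    - [-0.014,0.115,0,0,0,0.357,0.9]
    - [-0.018,0.13,0,0,0,0.407,0.9]
    - [-0.023,0.146,0,0,0,0.458,0.9]
    - [-0.026,0.155,0,0,0,0.49,0.9]
    - [-0.026,0.155,0,0,0,0.49,0.9]

```text
time: 28.45
ee_pos: [0.6301, -0.1439, 0.0913]
orientation: [[0.316, -0.949, -0.0], [-0.949, -0.316, 0.0], [-0.0, 0.0, -1.0]]
contact_force: [-1.2, -1.8, 0.1]
gripper_width: 0.0238
```

```bash
python3 - <<'E'
from h import *
st();snap('wrist','w22');snap('top','t22');crop('t22',320,130,500,310,4,'c9')
E
```

```text
t 28.45 p [ 0.6301 -0.1439  0.0913] yaw -71.58 tilt [-0.0001  0.0002] F [-1.2 -1.8  0.1] w 0.0238 q6 2.5
```

View pics/w22.png

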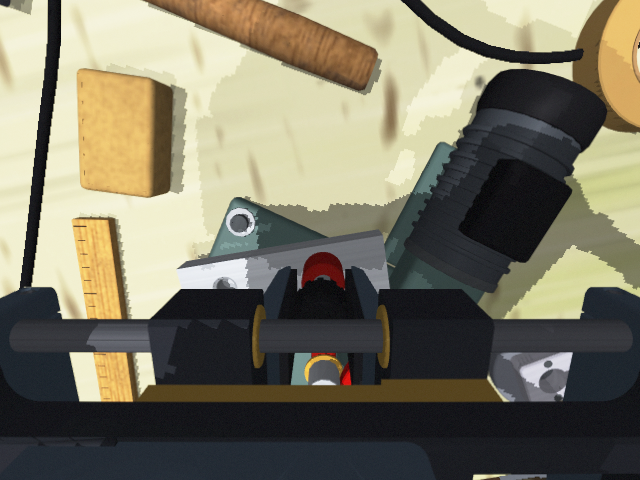

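Request:
arm_command:
  deltas:
    - [0,0,0.004,0,0,0,0.9]
    - [0,0.003,0.004,0,0,0,0.9]
    - [0,0.003,0.004,0,0,0,0.4]
    - [0,0.003,0.004,0,0,0,0.3]
    - [0,0.003,0.004,0,0,0,-0.1]
    - [0,0.003,0.004,0,0,0,-0.1]
    - [0,0.003,0.004,0,0,0,-0.1]
    - [0,0.003,0.004,0,0,0,-0.1]

```text
time: 29.22
ee_pos: [0.6294, -0.1442, 0.0892]
orientation: [[0.318, -0.948, -0.0], [-0.948, -0.318, 0.0], [-0.0, 0.0, -1.0]]
contact_force: [0.2, 0.1, -0.5]
gripper_width: 0.0499
```

Request:
arm_command:
  deltas:
    - [0,0,-0.05,0,0,0,-0.1]
    - [0,0,-0.12,0,0,0,-0.1]
    - [0,0,-0.2,0,0,0,-0.1]
    - [-0.0,0,-0.25,0,0,0,-0.1]
    - [0,0,-0.25,0,0,0,-0.1]

```text
time: 29.63
ee_pos: [0.6315, -0.1449, 0.194]
orientation: [[0.318, -0.948, 0.007], [-0.948, -0.318, -0.002], [0.004, -0.006, -1.0]]
contact_force: [0.5, -0.7, 0.8]
gripper_width: 0.0504
```

```bash
python3 - <<'E'
from h import *
st();snap('wrist','w23')
crop('w23',220,180,420,330,3.5,'c8')
go([.4405,-.1126,.20],-49.5)
E
```

```text
t 29.63 p [ 0.6315 -0.1449  0.194 ] yaw -71.49 tilt [ 0.0066 -0.0021] F [ 0.5 -0.7  0.8] w 0.0504 q6 2.5
row [-0.2267, 0.4252, -0.023] [-0.0037, -0.004, -0.4886] rows 4.6 t 29.68
```

View pics/c8.png

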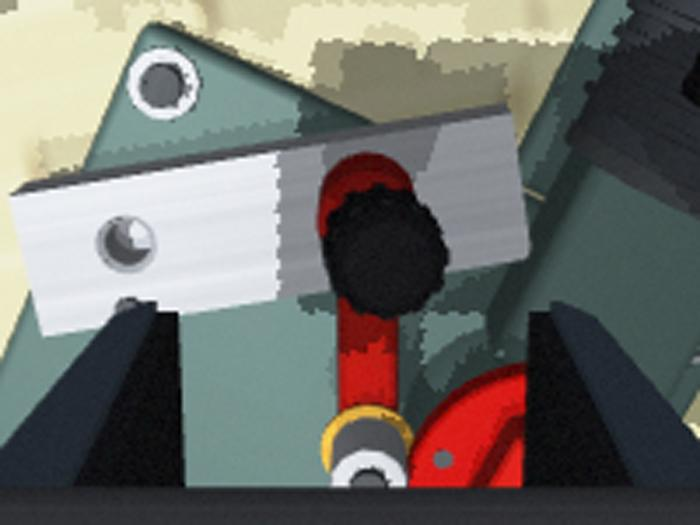

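```bash
python3 - <<'E'
from h import *
t=ld('top0')
for z in (0,.1): print(px2w(t,455,315,z),px2w(t,465,308,z),px2w(t,455,425,z))
print(w2px(ld('w2'),[0.4401,-.1125,0]))
E
```

```text
[ 0.37446316 -0.2179031   0.        ] [ 0.39054146 -0.24238864  0.        ] [ 0.12230714 -0.20909608  0.        ]
[ 0.37203483 -0.19475995  0.1       ] [ 0.38683687 -0.21730188  0.1       ] [ 0.13989439 -0.18665201  0.1       ]
(np.float64(214.67417639680144), np.float64(91.81694662069239))
```

Request:
arm_command:
  deltas:
    - [-0.227,0.425,-0.02,0,0,-0.489,-0.4]
    - [-0.227,0.425,-0.02,0,0,-0.489,-0.4]
    - [-0.227,0.425,-0.02,0,0,-0.489,-0.4]
    - [-0.227,0.425,-0.02,0,0,-0.489,-0.4]
    - [-0.227,0.425,-0.02,0,0,-0.489,-0.4]
    - [-0.227,0.425,0.1,0,0,-0.489,-0.4]
    - [-0.227,0.425,0.2,0,0,-0.489,-0.4]
    - [-0.227,0.425,0.2,0,0,-0.489,-0.4]
    - [-0.227,0.425,0.2,0,0,-0.489,-0.4]

```text
time: 30.43
ee_pos: [0.4376, -0.1114, 0.1076]
orientation: [[0.65, -0.76, -0.006], [-0.76, -0.65, 0.002], [-0.005, 0.003, -1.0]]
contact_force: [-0.5, 0.8, 1.2]
gripper_width: 0.0643
```

```bash
python3 - <<'E'
from h import *
st();snap('wrist','w24')
ov('w24',[(.4401,-.1125,0,-49.5,-1)],'o3',(200,180,450,330),3.2)
go([.4401,-.1125,.025],-49.5)
E
```

```text
t 30.43 p [ 0.4376 -0.1114  0.1076] yaw -49.49 tilt [-0.0056  0.0023] F [-0.5  0.8  1.2] w 0.0643 q6 2.05
row [0.0036, -0.0015, 0.2103] [0.0017, 0.0033, 0.0003] rows 2.0 t 30.48
```

View pics/o3.png

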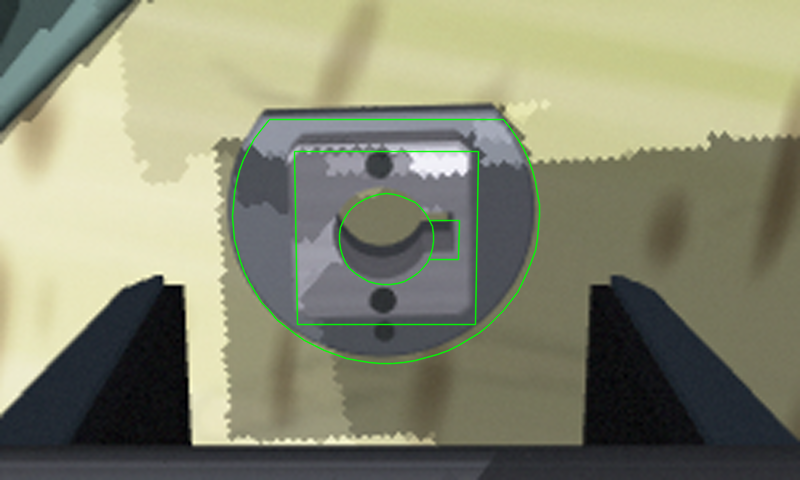

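View pics/w24.png

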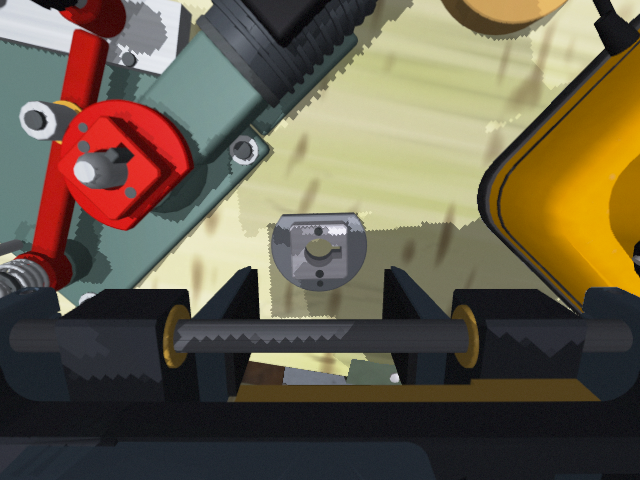

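```bash
python3 - <<'E'
from h import *
d=ld('w24');R=np.array(d['s']['orientation']);p=np.array([.4413,-.1129,.025])
for u in [(480,195),(487,222),(530,260),(580,310)]:
    for z in (.0,.08,.12): print(u,z,np.round((R.T@(px2w(d,*u,z)-p))[:2],3))
go([.4413,-.1129,.05],-49.5)
E
```

```text
(480, 195) 0.0 [0.038 0.121]
(480, 195) 0.08 [0.047 0.085]
(480, 195) 0.12 [0.052 0.067]
(487, 222) 0.0 [0.017 0.129]
(487, 222) 0.08 [0.033 0.09 ]
(487, 222) 0.12 [0.04  0.071]
(530, 260) 0.0 [-0.013  0.167]
(530, 260) 0.08 [0.011 0.117]
(530, 260) 0.12 [0.023 0.092]
(580, 310) 0.0 [-0.057  0.215]
(580, 310) 0.08 [-0.019  0.151]
(580, 310) 0.12 [-0.     0.119]
row [0.0061, -0.0031, 0.1478] [0.0017, 0.0033, 0.0003] rows 1.4 t 30.48
```

```bash
python3 - <<'E'
from h import *
a=ld('w24');t=ld('top0');b=ld('w2')
for z in (0,.03,.06,.09,.12):
    print(z,'w24 far edge',np.round(px2w(a,530,260,z)[:2],3),np.round(px2w(a,580,310,z)[:2],3),'| w24 corner',np.round(px2w(a,480,195,z)[:2],3),'| top left edge',np.round(px2w(t,454,330,z)[:2],3),np.round(px2w(t,454,400,z)[:2],3),'top up edge',np.round(px2w(t,480,310,z)[:2],3))
crop('w2',0,90,220,300,3.4,'c10');crop('w24',450,40,640,320,2.6,'c11')
E
```

```text
0 w24 far edge [ 0.306 -0.211] [ 0.241 -0.209] | w24 corner [ 0.374 -0.22 ] | top left edge [ 0.34  -0.214] [ 0.179 -0.208] top up edge [ 0.385 -0.278]
0.03 w24 far edge [ 0.326 -0.206] [ 0.268 -0.204] | w24 corner [ 0.387 -0.214] | top left edge [ 0.34  -0.207] [ 0.183 -0.202] top up edge [ 0.384 -0.27 ]
0.06 w24 far edge [ 0.346 -0.201] [ 0.296 -0.2  ] | w24 corner [ 0.399 -0.208] | top left edge [ 0.34 -0.2 ] [ 0.187 -0.195] top up edge [ 0.383 -0.261]
0.09 w24 far edge [ 0.367 -0.196] [ 0.324 -0.195] | w24 corner [ 0.412 -0.202] | top left edge [ 0.34  -0.194] [ 0.191 -0.188] top up edge [ 0.382 -0.253]
0.12 w24 far edge [ 0.387 -0.191] [ 0.351 -0.19 ] | w24 corner [ 0.425 -0.196] | top left edge [ 0.34  -0.187] [ 0.195 -0.182] top up edge [ 0.381 -0.245]
```

View pics/c10.png

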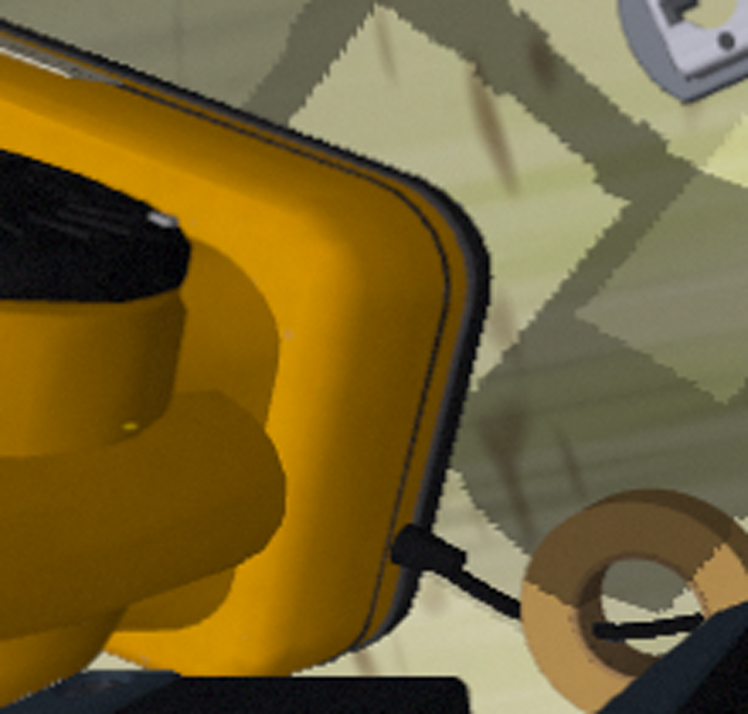

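View pics/c11.png

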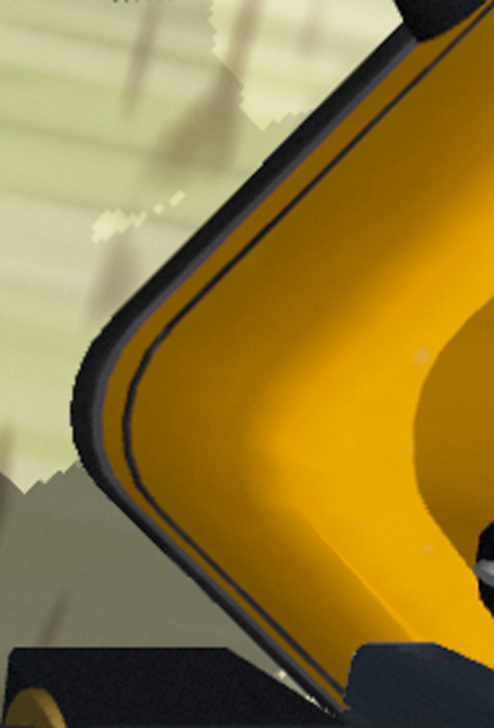

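Request:
arm_command:
  deltas:
    - [0.006,-0.003,0.07,0,0,0,-0.4]
    - [0.006,-0.003,0.12,0,0,0,-0.4]
    - [0.006,-0.003,0.17,0,0,0,-0.4]
    - [0.006,-0.003,0.207,0,0,0,-0.4]
    - [0.006,-0.003,0.207,0,0,0,-0.4]
    - [0.006,-0.003,0.207,0,0,0,0.6]
    - [0.006,-0.003,0.207,0,0,0,0.6]
    - [0.006,-0.003,0.207,0,0,0,0.6]
    - [0.006,-0.003,0.207,0,0,0,0.6]
    - [0.006,-0.003,0.207,0,0,0,0.6]
    - [0.006,-0.003,0.207,0,0,0,0.6]
  newtons: 40

```text
time: 31.4
ee_pos: [0.4425, -0.1134, 0.0275]
orientation: [[0.65, -0.76, 0.002], [-0.76, -0.65, -0.001], [0.002, -0.001, -1.0]]
contact_force: [-1.3, 0.4, 15.7]
gripper_width: 0.0395
```

Request:
arm_command:
  deltas:
    - [0,0,-0.1,0,0,0,0.6]
    - [0,0,-0.2,0,0,0,0.6]
    - [0,0,-0.3,0,0,0,0.6]
    - [0,0,-0.4,0,0,0,0.6]
    - [0,0,-0.44,0,0,0,0.6]
    - [0,0,-0.44,0,0,0,0.6]

```text
time: 31.9
ee_pos: [0.4436, -0.1138, 0.2068]
orientation: [[0.65, -0.76, 0.007], [-0.76, -0.65, -0.003], [0.007, -0.003, -1.0]]
contact_force: [0.9, -0.2, -1.9]
gripper_width: 0.0396
```

```bash
python3 - <<'E'
from h import *
st();snap('wrist','w25');crop('w25',250,220,400,340,5,'c8')
go([.473,.16,.20],35.9)
E
```

```text
t 31.9 p [ 0.4436 -0.1138  0.2068] yaw -49.48 tilt [ 0.0069 -0.0028] F [ 0.9 -0.2 -1.9] w 0.0396 q6 2.05
row [-0.4705, -0.5017, 0.0103] [0.0016, -0.006, -1.8973] rows 11.9 t 31.95
```

View pics/c8.png

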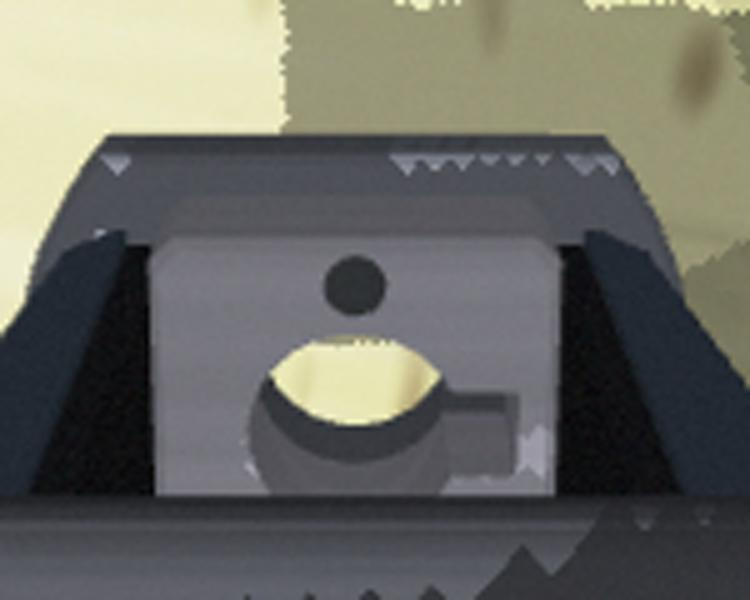

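Request:
arm_command:
  deltas:
    - [-0.235,-0.25,0,0,0,-0.95,0.6]
    - [-0.235,-0.25,0,0,0,-0.95,0.6]
    - [-0.235,-0.25,0,0,0,-0.95,0.6]
    - [-0.235,-0.25,0,0,0,-0.95,0.6]
    - [-0.235,-0.25,0,0,0,-0.95,0.6]
    - [-0.235,-0.25,0,0,0,-0.95,0.6]
    - [-0.235,-0.25,0,0,0,-0.95,0.6]

```text
time: 32.53
ee_pos: [0.4559, 0.0238, 0.2011]
orientation: [[0.994, -0.11, -0.003], [-0.11, -0.994, 0.0], [-0.003, 0.0, -1.0]]
contact_force: [-0.6, -0.1, -1.8]
gripper_width: 0.0398
```

```bash
python3 - <<'E'
from h import *
st()
go([.473,.16,.20],35.9)
E
```

```text
t 32.53 p [0.4559 0.0238 0.2011] yaw -6.3 tilt [-0.0026  0.0002] F [-0.6 -0.1 -1.8] w 0.0398 q6 1.6
row [0.0052, -0.3432, 0.0027] [-0.0011, 0.0032, -0.9378] rows 5.9 t 32.53
```

Request:
arm_command:
  deltas:
    - [0.005,-0.343,0,0,0,-0.938,0.6]
    - [0.005,-0.343,0,0,0,-0.938,0.6]
    - [0.005,-0.343,0,0,0,-0.938,0.6]
    - [0.005,-0.343,0,0,0,-0.938,0.6]
    - [0.005,-0.343,0,0,0,-0.938,0.6]
    - [0.005,-0.343,0,0,0,-0.938,0.6]
    - [0.005,-0.343,0,0,0,-0.938,0.6]
    - [0.005,-0.343,0,0,0,-0.938,0.6]
    - [0.005,-0.343,0,0,0,-0.938,0.6]

```text
time: 33.28
ee_pos: [0.4746, 0.1589, 0.202]
orientation: [[0.818, 0.575, -0.001], [0.575, -0.818, -0.0], [-0.001, -0.0, -1.0]]
contact_force: [-1.0, -0.7, -1.1]
gripper_width: 0.0396
```

```bash
python3 - <<'E'
from h import *
st();snap('wrist','w26');crop('w26',250,70,430,220,4,'c8')
q=w2px(ld('w26'),[.5462,.2126,.084]);print(q,(q[0]-250)*4,(q[1]-70)*4)
go([.5462,.2126,.135],35.9)
E
```

```text
t 33.28 p [0.4746 0.1589 0.202 ] yaw 35.09 tilt [-0.0009 -0.0002] F [-1.  -0.7 -1.1] w 0.0396 q6 1.16
(np.float64(318.76562803674807), np.float64(129.93673432970934)) 275.0625121469923 239.74693731883735
row [0.2234, -0.0069, 0.1677] [-0.0003, 0.0007, -0.0165] rows 2.7 t 33.33
```

View pics/c8.png

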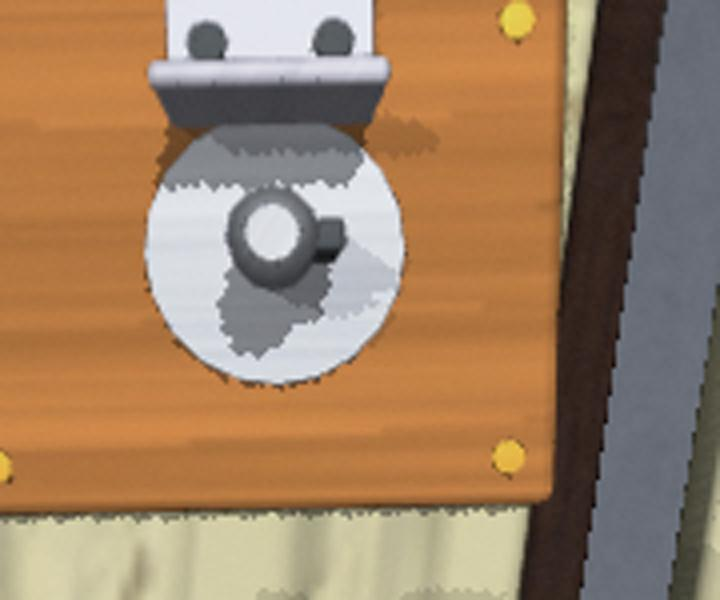

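Request:
arm_command:
  deltas:
    - [0.1,-0.007,0.0,0,0,-0.016,0.6]
    - [0.2,-0.007,0.05,0,0,-0.016,0.6]
    - [0.225,-0.007,0.1,0,0,-0.016,0.6]
    - [0.225,-0.007,0.14,0,0,-0.016,0.6]
    - [0.225,-0.007,0.167,0,0,-0.016,0.6]
    - [0.225,-0.007,0.167,0,0,-0.016,0.6]
    - [0.225,-0.007,0.167,0,0,-0.016,0.6]

```text
time: 33.92
ee_pos: [0.5461, 0.2133, 0.1357]
orientation: [[0.808, 0.589, -0.001], [0.589, -0.808, -0.0], [-0.001, -0.0, -1.0]]
contact_force: [0.0, 1.0, -1.9]
gripper_width: 0.0395
```

```bash
python3 - <<'E'
from h import *
st()
go([.5467,.2130,.0475],35.9)
E
```

```text
t 33.92 p [0.5461 0.2133 0.1357] yaw 36.09 tilt [-0.0011 -0.0003] F [ 0.   1.  -1.9] w 0.0395 q6 1.21
row [0.001, 0.0016, 0.2204] [-0.0005, 0.0014, 0.0041] rows 2.1 t 33.92
```

Request:
arm_command:
  deltas:
    - [0.001,0.0015,0.03,0,0,0.004,0.6]
    - [0.001,0.0015,0.06,0,0,0.004,0.6]
    - [0.001,0.0015,0.08,0,0,0.004,0.6]
    - [0.001,0.0015,0.1,0,0,0.004,0.6]
    - [0.001,0.0015,0.115,0,0,0.004,0.6]
    - [0.001,0.0015,0.13,0,0,0.004,0.6]

```text
time: 34.42
ee_pos: [0.5474, 0.2135, 0.0837]
orientation: [[0.809, 0.588, 0.001], [0.588, -0.809, 0.0], [0.001, 0.0, -1.0]]
contact_force: [0.3, 0.3, -2.1]
gripper_width: 0.0393
```

Request:
arm_command:
  deltas:
    - [0,0,0.02,0,0,0,0.6]
    - [0,0,0.04,0,0,0,0.6]
    - [0,0,0.06,0,0,0,0.6]
    - [0,0,0.075,0,0,0,0.6]
    - [0,0,0.085,0,0,0,0.6]
    - [0,0,0.091,0,0,0,0.6]
    - [0,0,0.092,0,0,0,0.6]

```text
time: 35.0
ee_pos: [0.5469, 0.2135, 0.0475]
orientation: [[0.809, 0.588, -0.0], [0.588, -0.809, -0.0], [-0.0, -0.0, -1.0]]
contact_force: [-8.6, -3.0, 24.1]
gripper_width: 0.0395
```

Seated. Release, back off high, and inspect.

Request:
arm_command:
  deltas:
    - [0,0,0,0,0,0,-0.4]
    - [0,0,0,0,0,0,-0.4]
    - [0,0,0,0,0,0,-0.4]
    - [0,0,0,0,0,0,-0.4]
    - [0,0,-0.1,0,0,0,-0.4]
    - [0,0,-0.2,0,0,0,-0.4]
    - [0,0,-0.3,0,0,0,-0.4]
    - [-0.1,0,-0.4,0,0,0,-0.4]
    - [-0.2,0,-0.45,0,0,0,-0.4]
    - [-0.2,0,-0.45,0,0,0,-0.4]
    - [-0.2,0,-0.45,0,0,0,-0.4]

```text
time: 35.92
ee_pos: [0.4809, 0.1653, 0.2293]
orientation: [[0.809, 0.588, 0.002], [0.588, -0.809, 0.0], [0.002, 0.001, -1.0]]
contact_force: [1.7, 1.1, 0.5]
gripper_width: 0.0638
```

```bash
python3 - <<'E'
from h import *
st();snap('wrist','w27');crop('w27',150,70,420,230,2.9,'c8')
snap('top','t27');crop('t27',180,150,480,330,2.6,'c9')
go([.50,-.07,.27],-8)
E
```

```text
t 35.92 p [0.4809 0.1653 0.2293] yaw 35.98 tilt [0.0023 0.0002] F [1.7 1.1 0.5] w 0.0638 q6 1.16
row [-0.3123, 0.5037, -0.1067] [-0.0, -0.0019, 0.9774] rows 6.1 t 36.02
```

View pics/c8.png

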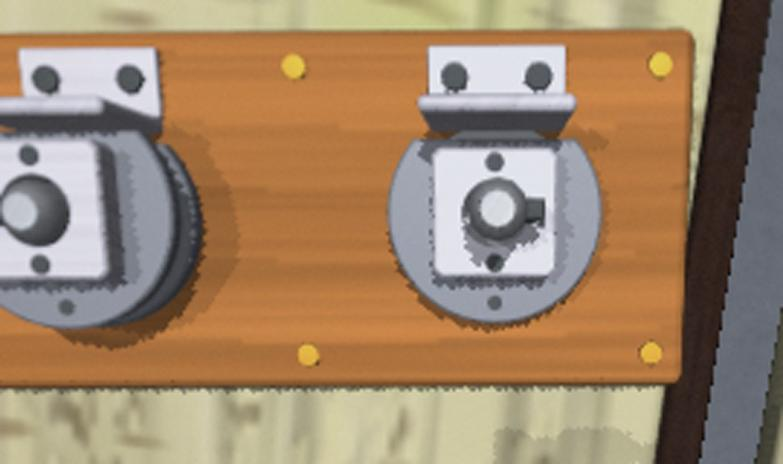

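View pics/c9.png

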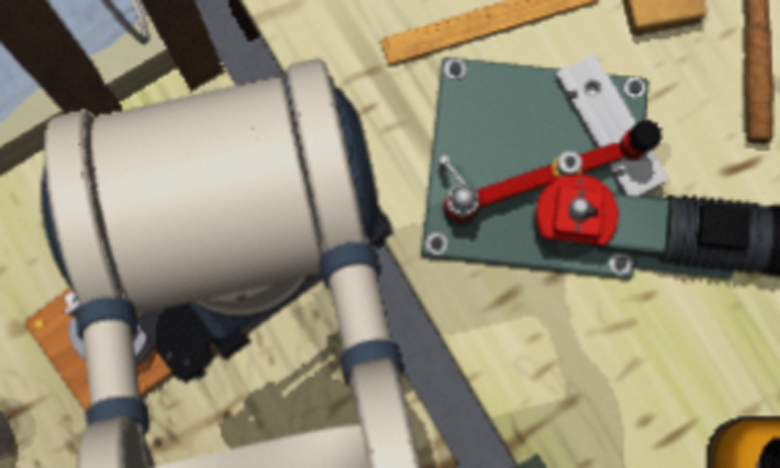

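Request:
arm_command:
  deltas:
    - [-0.31,0.5,-0.1,0,0,0.97,-0.4]
    - [-0.31,0.5,-0.1,0,0,0.97,-0.4]
    - [-0.31,0.5,-0.1,0,0,0.97,-0.4]
    - [-0.31,0.5,-0.1,0,0,0.97,-0.4]
    - [-0.31,0.5,-0.1,0,0,0.97,-0.4]
    - [-0.31,0.5,-0.1,0,0,0.97,-0.4]
    - [-0.31,0.5,-0.1,0,0,0.97,-0.4]
    - [-0.31,0.5,-0.1,0,0,0.97,-0.4]
    - [-0.31,0.5,-0.1,0,0,0.97,-0.4]

```text
time: 36.77
ee_pos: [0.5001, -0.0677, 0.2659]
orientation: [[0.991, -0.132, -0.001], [-0.132, -0.991, 0.001], [-0.001, -0.001, -1.0]]
contact_force: [-0.1, -0.2, -0.3]
gripper_width: 0.0639
```

```bash
python3 - <<'E'
from h import *
st();snap('wrist','w28');snap('top','t28');snap('scene','s28')
crop('w28',200,30,440,230,3.3,'c8')
E
```

```text
t 36.77 p [ 0.5001 -0.0677  0.2659] yaw -7.56 tilt [-0.0013  0.0007] F [-0.1 -0.2 -0.3] w 0.0639 q6 1.45
```

View pics/c8.png

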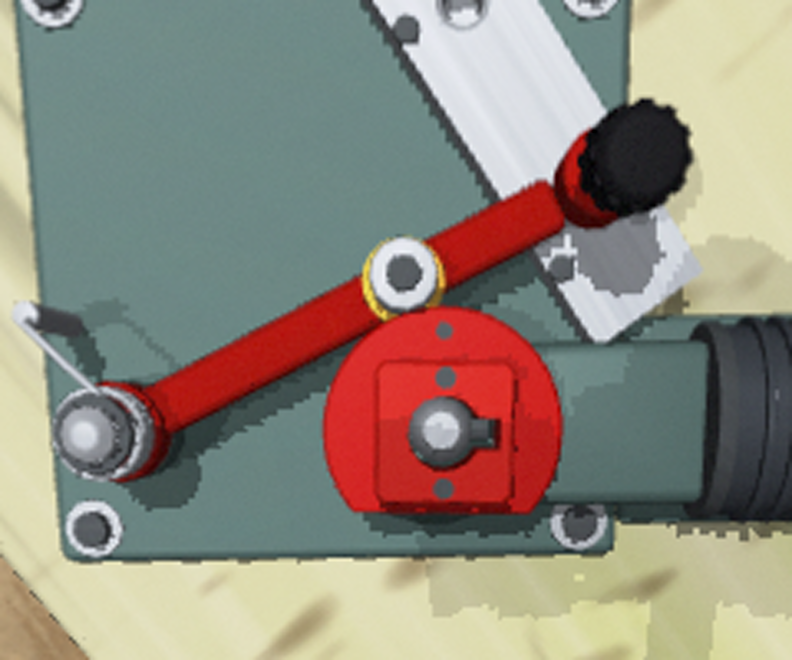

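View pics/t28.png

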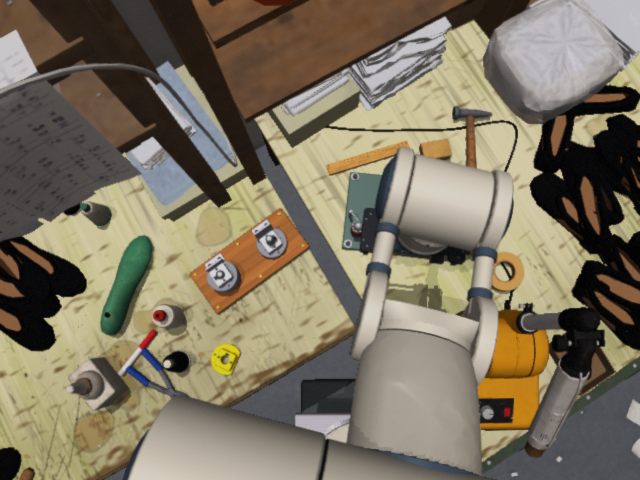

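View pics/s28.png

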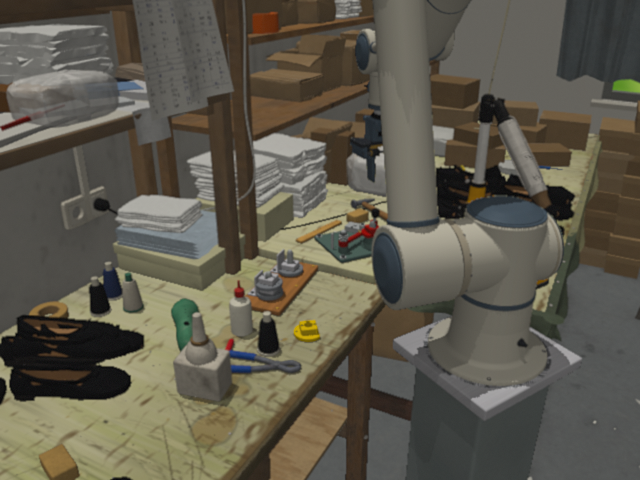

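```bash
python3 - <<'E'
from h import *
crop('s28',230,230,430,320,4,'c12')
crop('t28',180,200,320,320,5,'c13')
d=ld('w28'); print(px2w(d,200+640/3.3,30+148/3.3,.103),px2w(d,200+440/3.3,30+430/3.3,.096))
E
```

```text
[ 0.62631507 -0.14479324  0.103     ] [ 0.56398559 -0.08634043  0.096     ]
```

View pics/c12.png

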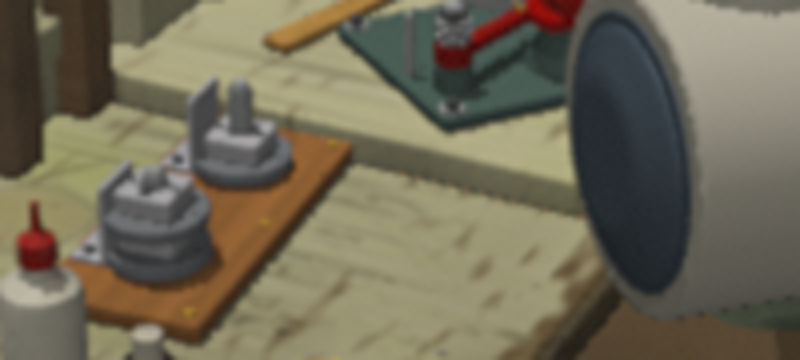

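View pics/c13.png

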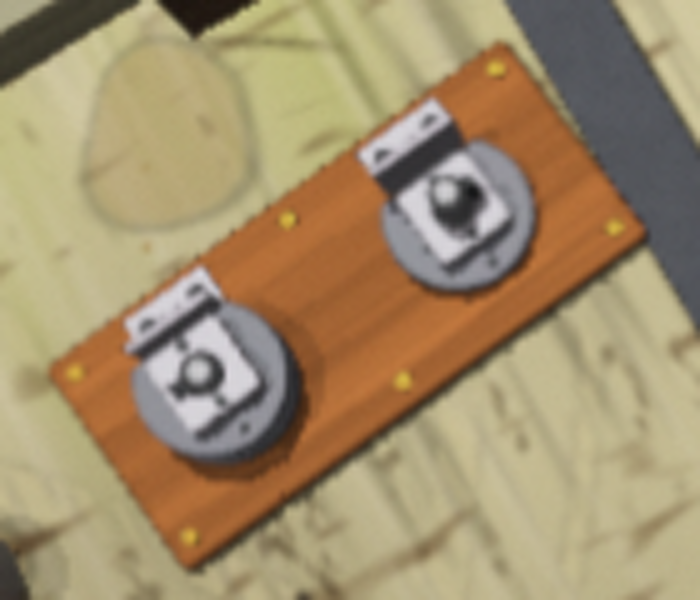

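All seated, level and centred; nothing else is left on the benches and the robot is clear. Handing in.

```bash
python3 - <<'E'
from h import *
st(); print(ctrl.close_job())
E
```

```text
t 36.92 p [ 0.4998 -0.067   0.2663] yaw -7.48 tilt [-0.0009  0.0004] F [ 0.4  0.2 -0. ] w 0.0641 q6 1.45
the job is handed in; nothing more can be done
None
```

The copier is changed over to the red former and every aluminium former I could see is on the stand. I handed the job in at about 37 s; it gave no verdict.

**What I did:**
- Swung the follower arm back by the drop pin and locked it.
- Moved the old former to the left arbor and stacked the other left-foot former on top of it. That second one had been knocked about 3 cm aside, so I measured it again before gripping it.
- Set the red former home on the spindle while the arm was still locked.
- Lifted the pin out of its hole, let the arm back onto the red former, and left the pin standing in the eye.
- Put the single right-foot former on the right arbor.

**Last checks:**
- **Pictures:** They show the roller against the red former and the pin upright in the eye. The formers look level, with their straight edges to the stop plates. I could see no other aluminium former, and the bystanders and the yellow look-alike appear untouched.
- **Heights:** When it was seated, the red former's underside worked out at about 53.5 mm, against the 54 mm seat. Each former was pressed until it met firm resistance. The red one was the hardest, at 37 N.
- **Small disagreement:** Wrist-camera positions differed by 1–2 mm between viewing directions. I corrected most of that with a fixed hand-eye offset; about 1 mm remained.
- **Not measured:** I judged the arm's final angle only from the picture and the pin's position, which was within about 2 mm of where it started. No direct reading of it was available.

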